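# Load and tension the lattice slat press

## Robot

A 7-joint arm with a two-finger parallel gripper is mounted at the origin on the work surface. World frame = base frame: x ahead of the robot, y to its left, z up, the work surface at z = 0. Lengths are in m, angles in rad, forces in N, time in s.
With the tool pointing down it reaches from about 0.4 to 0.85 m from the base axis. Payload 10.4 kg.
Tool frame: the origin (TCP) lies between the finger pads; the fingertips stand 22 mm ahead of it and the grasp point (between the pads) lies 3 mm ahead of it; z points along the fingers, y is the line along which they close (so a half turn about z gives the same grasp; the last joint's range is limited). The gripper opens to 85 mm and grips with 20 to 120 N. Pads are 22 mm wide; open, the fingers measure 114 mm over their backs; the gripper's body (76 mm by 85 mm) begins 54 mm behind the grasp point. The pads swing forward as they close: fully open they stand 13 mm farther back than shut.
Start: joints at [-1.135, 0.332, -0.065, 1.46, 0.022, 1.35, -0.088], TCP at [0.277, 0.56, 0.253] pointing down, gripper open.
Joint ranges: [-2.6, 2.6], [-0.5, 2.12], [-1.47, 1.34], [0.16, 2.42], [-1.27, 4.41], [0.06, 2.06], [-2.6, 2.6]. Speed limits (rad/s): [2.22, 2.22, 2.79, 2.79, 3.14, 3.14, 3.14].

## Interface

Orientations are given as a unit quaternion [x, y, z, w].
In Python, from workcell import manip, camera, ticket, boxes_of, outline_of gives the robot as it stands.
- The arm moves only by the tool carry_out, never from a script. Its argument "deltas" is a list of rows, each a list of 5 numbers: the shift along the tool's x, y, z as a fraction of full scale, then the turn about the tool's z as a fraction of full scale, then the opening, from -1 (shut) to 1 (fully open), so that 0 is half open. In form: [[tx, ty, tz, spin, gripper], ...]. A call has 1 to 20 rows; each row is the pose to reach, as a shift and turn from the pose commanded when the call began, along the tool's axes at that moment; what a row does not reach only later rows make up. Full scale, the value 1, is 150 mm for a shift and 30 degrees for a turn. A row lasts 1/8 s, in which the tool goes at most 62.5 mm and 10.7 degrees, less where a joint would pass 70% of its speed; a pose out of reach is approached as far as the arm can. A call with a number of a shift or a turn outside -1 to 1 is refused whole. A call with a gripper value outside its range is refused whole. The fingers move at their own pace and stop on an object; "force" is the grip in N (left out, the last holds). Time passes only in rows, so rows that repeat a pose let the fingers close. It gives the time, the measured TCP pose, the force, the opening and the grip force at its end, in the units of the state.
- manip.get_obs(): the state, without advancing time (a new reading comes with each control period).
- camera(name): name is "side" or "top" or "wrist"; returns a dict with "img" (420x560x3 uint8, red, green, blue), "depth" (420x560 float32, m along the optical axis (not along the pixel's ray), 0 where there is no reading), "vertical_fov" (degrees; the focal length in pixels is half the picture's height over the tangent of half this angle, whatever the lens; pixels are square), "cx", "cy" (the principal point, pixels), "R" (3x3) and "t" (3): a world point X has camera coordinates R X + t. Camera axes: x right, y down, z forward; pixel columns grow to the right and rows downward; lengths in m; the calibration is good to about 2 mm. A picture is of the moment at which its call begins.
- ticket.hand_in(): hands the job in; it is judged then, once.
Trained networks look in a picture, given as the dict that the camera call returned (one of the last four; its "shot" number tells which), for a name from the list of things; names that differ only in an ending like _2 or _b are one class to them, and where a whole thing is asked for, a point or a joint stands for the part that bears it (a point fixed in the world has none). Each returns a list of dicts, best first, with "conf" (0 to 1); they miss things now and then, are a little off and sometimes report something else, mostly with a low value. They report only what shows in the picture. A call takes as long as a camera call. They do not tell look-alikes from the thing itself.
- boxes_of(query, picture): "position" ([x, y, z] in m, in world coordinates, good to about 4 mm: the middle of the surface that is visible of it).
- outline_of(query, picture): "region" (420x560 bool, what is visible of it).
The state is a dict: "clock": time; "joint_pos": joint angles; "joint_velocities": joint speeds; "tau": joint torques, N m; "position": TCP position; "ee_rot": TCP orientation; "ft_force": force on the tool from outside, world axes, zero at the start; "torque": the same for the moment, N m; "grip_width": opening from 0.0 (shut) to 1.0 (fully open); "grasp_force": force on a finger pad.
Only numpy, scipy, OpenCV 4.12 (cv2) and the standard library are available. Lean on these libraries where they do the work, as an engineer would, in place of code of your own. Each camera call takes 0.05 s, during which the arm holds its last target. There are 200 camera calls.

## Task

Sort the slats on the bench: lay each sound, full-length straight one flat in its own bay of the press cradle, and put every faulty one (too short, chipped or crooked) in the scrap tray. Then swing the sprung hold-down bar over the slats and drop the steel pin fully into the hole in front of it, so that the pin keeps the bar there. Last, turn the tensioner knob clockwise until its pointer stands at the upright marker post and the pawl has caught that tooth, and leave the cup, jar and brush where they are.

Things in the scene. Friction and masses are not known exactly. Their poses are not given: they have to be found in the camera images.
- press: Wooden glue press, fixed. Origin: table level under the middle of the cradle. Its cradle has three bays, centred at press x = -48, 0 and +48 mm (y = 0), for one slat each, lying along press y; a slat in its bay has its centre at press z = 21 mm. The bar's pivot post (radius 14 mm, up to 64 mm above the table) stands at press x = +100 mm.
- cradle (a point): Middle of the cradle floor, 12 mm above the table, axes as the press. A bay is 36 mm wide; its dividers (12 mm wide, 14 mm high) stand only near the two ends, 42 to 66 mm from the middle, and leave the middle open for fingers. End lips 132 mm apart, 16 mm high.
- slat0_mid (a point): Sound lattice slat of pale wood, a plain straight bar 120 x 22 x 18 mm with two fine scored lines across its top. The point is the bar's centre, 9 mm above its underside; x runs along its length, z up. May be absent.
- slat1_mid (a point): Sound lattice slat of pale wood, a plain straight bar 120 x 22 x 18 mm with two fine scored lines across its top. The point is the bar's centre, 9 mm above its underside; x runs along its length, z up. May be absent.
- slat2_mid (a point): Sound lattice slat of pale wood, a plain straight bar 120 x 22 x 18 mm with two fine scored lines across its top. The point is the bar's centre, 9 mm above its underside; x runs along its length, z up. May be absent.
- short_mid (a point): Faulty slat: too short, 78 mm long. Same pale wood, 22 mm wide and 18 mm thick. The point is 9 mm above its underside, on the centre line of its straight part, where it may be gripped across its width; x runs along the straight part. May be absent.
- chipped_mid (a point): Faulty slat: 120 mm long overall, but at its +x end a piece is broken out, leaving a 9 mm wide tongue for the last 40 mm; full width from x = -60 to +22 mm. Same pale wood, 22 mm wide and 18 mm thick. The point is 9 mm above its underside, on the centre line of its straight part, where it may be gripped across its width; x runs along the straight part. May be absent.
- bent_mid (a point): Faulty slat: crooked, straight from x = -60 to +24 mm, its +x end then turns off by about 35 degrees to +y for some 40 mm. Same pale wood, 22 mm wide and 18 mm thick. The point is 9 mm above its underside, on the centre line of its straight part, where it may be gripped across its width; x runs along the straight part. May be absent.
- scrap_tray: Open dark wooden scrap tray, fixed, 170 (x) x 140 (y) x 40 mm high outside, walls 7 mm. Origin: centre of its underside; long side along its x. Two pieces fit side by side along its x; a third may lie on top of them.
- bar (a joint): Hold-down bar of the press on an upright pivot; rad. 0: closed, over the middle of the slats, lying along press -x from the pivot. Grows as it swings open towards press -y. A spring holds it open at about 1.3 and pushes it back with some 2.5 N at the tip when closed; it can go to -0.15. Nothing latches it but the pin standing in the pin hole on its -y side (it then rests at about 0).
- bar_tip (a point): Free end of the bar, on its centre line, 230 mm from its pivot (at press x = +100, y = 0 mm), at mid height. The bar is 20 mm wide and 20 mm high (40 to 60 mm above the table).
- pin_hole (a point): Centre of the mouth of the square 20 x 20 mm pin hole, in the top of a fixed 52 mm block 36 mm high, 215 mm from the pivot; the hole is 33 mm deep. z is up; its x, y are the press's x, y.
- pin_grip (a point): Centre of the steel drop pin's dark round handle (24 mm diameter, 36 mm high). Below it: a 30 mm collar 6 mm thick, then a 16 mm shank 62 mm long with a tapered foot, 86 mm below this point. z runs up the pin. It starts upright in its stand. Held by its handle, its hanging shank can push the bar round by one hand, to be lowered into the hole there.
- pin_foot (a point): Centre of the lower end of the pin's shank.
- pin_stand: Wooden stand, fixed, 60 x 60 x 40 mm, with the 20 mm square hole, 34 mm deep, in which the pin stands at the start. Origin: centre of its underside.
- wheel (a joint): Toothed tensioner wheel (90 mm across, 12 teeth, 30 degrees = 0.524 rad each) with the knob; rad, 0 = slack, grows clockwise seen from above, up to 3.0. A spring turns it back (0.06 to 0.2 N m). It rests on the pawl at multiples of 0.524: to gain a tooth, turn about 0.1 rad past the multiple and let go. It turns only clockwise unless the pawl is lifted.
- knob_axis (a point): On the wheel's axis at mid height of the knob's upright grip: a wooden bar 54 mm long, 14 mm wide, 30 mm high (40 to 70 mm above the table). Grip it across its 14 mm width. Its axes are the press's and do not turn.
- pointer (a point): Outer end of the white pointer on the wheel, 45 mm from the axis; it turns with the knob, and the knob's bar lies along the line from the axis to it.
- mark_top (a point): Top of the standing steel marker post (12 mm diameter, 24 mm high), fixed on the press 60 mm from the knob's axis, beyond the wheel's rim. It stands at the 2nd, 3rd or 4th tooth, clockwise from the pointer at slack; the other two places have only flat studs 4 mm high.
- pawl (a joint): Sprung steel pawl at the wheel's rim; rad, 0 = dropped fully behind a tooth, about 0.15 while riding over a tooth tip, 0.45 at most.
- pawl_post (a point): Top of the 10 mm round post on the pawl's tail, 47 mm above the table and 22 mm from the pawl's pivot; pushing it some 5 mm towards press +y lifts the pawl and lets the wheel run back to slack (only needed when wound too far).
- clay_cup_at (a point): Bystander: terracotta cup, 70 mm wide, 75 mm high; centre of its underside.
- clay_jar_at (a point): Bystander: blue glazed jar, 90 mm wide, 115 mm high; centre of its underside.
- brush_at (a point): Bystander: hand brush lying on the bench beyond the pin stand; a point on its underside.
Mind the look-alikes: they are no part of the job. Of the things that look like the part that bears pin_grip, the middle-sized one is meant.

How it is judged:
By the outcome, as a careful person would: the job done as asked, in the order asked, and still so for the second after the job is handed in, with the robot touching nothing.
Of slat0, slat1, slat2 only 2 to 3 are there at a start; the rules pass over those that are not, and their reading is None.
Of short, chipped, bent only 2 to 3 are there at a start; the rules pass over those that are not, and their reading is None.
At some moment in a run one of slat0, slat1, slat2, short, chipped, bent may be knocked a few centimetres aside while the robot is not near it.
It also fails if it takes over 210 s, if anything falls off the work surface, if the arm or the gripper's body presses on something with over 40 N, if the wrist force passes 120 N, or if a joint passes its speed limit or range.

## Working session

There is one attempt and no reset: what is moved stays moved. The work goes in short steps, Python scripts to look and compute and a tool call to move; the robot and the scene stay as the last step left them, time stands still between calls to the robot, and variables do not carry over. Pictures are saved under pics/ and viewed, at most 16 in all, crops included, and the job is handed in when it is done.

Besides the shell and the picture viewer there is one more tool, called after ">>>" as name([rows], argument=value, ...), one row to a line, values as JSON. carry_out: Moves the arm, as the interface text tells. Its arguments: {"type":"object","properties":{"deltas":{"type":"array","items":{"type":"array","items":{"type":"number"}}},"force":{"type":"number"}},"required":["deltas"]}

```bash
mkdir -p pics
cat > h.py <<'E'
import numpy as np, cv2
from workcell import manip, camera, ticket, boxes_of, outline_of
def save(c,name): cv2.imwrite('pics/'+name, cv2.cvtColor(c['img'],cv2.COLOR_RGB2BGR))
def foc(c): return 210/np.tan(np.radians(c['vertical_fov'])/2)
def proj(c,X):
    p=np.asarray(c['R'])@np.asarray(X)+np.asarray(c['t']); f=foc(c); return np.array([c['cx']+f*p[0]/p[2],c['cy']+f*p[1]/p[2]])
def cloud(c,mask=None):
    d=c['depth']; v,u=np.nonzero((d>0)&(mask if mask is not None else True)); z=d[v,u]; f=foc(c)
    P=np.stack([(u-c['cx'])/f*z,(v-c['cy'])/f*z,z],1); R=np.asarray(c['R']); return (P-np.asarray(c['t']))@R
def onplane(c,u,v,z):
    f=foc(c);R=np.asarray(c['R']);o=-R.T@np.asarray(c['t']);d=R.T@np.array([(u-c['cx'])/f,(v-c['cy'])/f,1]);return o+d*(z-o[2])/d[2]
E
python3 - <<'E'
from h import *
o=manip.get_obs(); print({k:np.round(v,3) for k,v in o.items()})
for n in ['top','side']:
    c=camera(n); save(c,n+'0.png')
    print(n,c['vertical_fov'],c['cx'],c['cy'],np.round(-np.asarray(c['R']).T@c['t'],3))
    for q in ['press','cradle','slat0_mid','short_mid','chipped_mid','bent_mid','scrap_tray','bar','bar_tip','pin_hole','pin_grip','pin_foot','pin_stand','knob_axis','pointer','mark_top','pawl_post','clay_cup_at','clay_jar_at','brush_at']:
        print(q,[(np.round(b['position'],3).tolist(),round(b['conf'],2)) for b in boxes_of(q,c)][:6])
E
```

```text
{'clock': np.float64(0.0), 'joint_pos': array([-1.135,  0.333, -0.065,  1.461,  0.022,  1.35 , -0.089]), 'joint_velocities': array([ 0.001, -0.001, -0.001, -0.001, -0.   , -0.001,  0.001]), 'tau': array([ 0.0000e+00, -6.2546e+01,  4.9000e-02, -3.9160e+01,  1.6000e-02,
        1.0000e-02, -0.0000e+00]), 'position': array([0.277, 0.56 , 0.253]), 'ee_rot': array([ 0.227,  0.974, -0.001, -0.   ]), 'ft_force': array([-0.607, -0.627,  0.114]), 'torque': array([-0.027, -0.011,  0.025]), 'grasp_force': np.float64(0.0), 'grip_width': np.float64(1.001)}
top 52.583115787709325 281.75310658632867 210.68703425380798 [0.373 0.006 1.348]
press [([0.525, -0.023, 0.015], 0.68)]
cradle [([0.522, -0.019, 0.009], 0.73)]
slat0_mid [([0.455, 0.196, 0.021], 0.53)]
short_mid [([0.465, 0.42, 0.017], 0.77)]
chipped_mid [([0.354, 0.318, 0.018], 0.77), ([0.523, -0.021, 0.013], 0.72), ([0.46, -0.123, 0.028], 0.37)]
bent_mid [([0.462, -0.123, 0.031], 0.38)]
scrap_tray [([0.46, -0.386, 0.007], 0.88), ([0.574, 0.258, 0.014], 0.72)]
bar [([0.606, -0.042, 0.059], 0.75)]
bar_tip [([0.609, -0.037, 0.062], 0.62)]
pin_ho
[... 1319 characters left out ...]
n_grip [([0.634, -0.439, 0.098], 0.96), ([0.602, -0.339, 0.084], 0.78), ([0.69, -0.317, 0.048], 0.47)]
pin_foot [([0.627, -0.434, 0.101], 0.67), ([0.601, -0.341, 0.084], 0.62), ([0.69, -0.314, 0.049], 0.6), ([0.45, 0.414, 0.02], 0.37)]
pin_stand [([0.589, -0.338, 0.039], 0.8)]
knob_axis [([0.51, -0.039, 0.012], 0.94)]
pointer [([0.453, -0.133, 0.035], 0.73)]
mark_top [([0.426, -0.077, 0.029], 0.49), ([0.454, -0.131, 0.035], 0.48), ([0.603, -0.341, 0.083], 0.23)]
pawl_post [([0.504, -0.182, 0.025], 0.48), ([0.45, 0.407, 0.018], 0.27)]
clay_cup_at [([0.757, 0.111, 0.054], 0.67), ([0.444, 0.188, 0.017], 0.41)]
clay_jar_at [([0.76, -0.047, 0.078], 0.56)]
brush_at [([0.704, -0.202, 0.016], 0.56)]
```

View pics/top0.png

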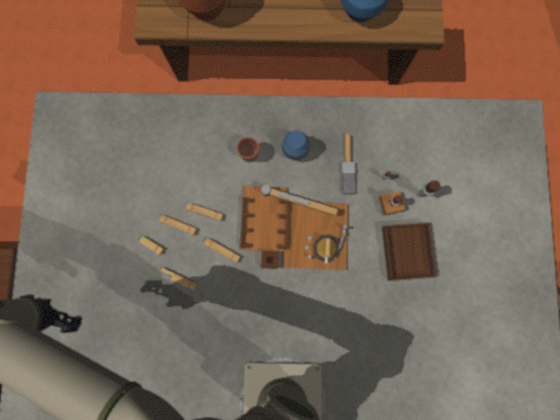

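View pics/side0.png

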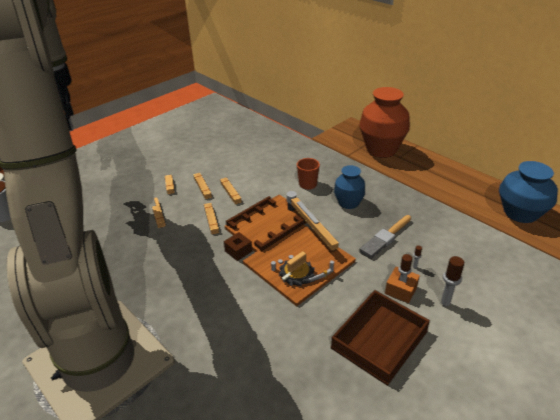

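The top view shows five slats on the left, at (205,211), (178,225), (151,244), (179,278) and (222,250). The press is in the middle, with its pivot at (266,190), pin block at (270,258) and knob at (326,246). On the right are the tray at (409,250) and three pin look-alikes; the middle-sized one stands in the stand at (395,201). Next I'll bring the wrist camera over the slats.

```bash
cat >> h.py <<'E'
def yaw(q):
    x,y,z,w=q; return np.degrees(np.arctan2(2*(x*y+z*w),1-2*(y*y+z*z)))
def plan(*goals,start=None):
    """goals: (x,y,z,yawdeg). prints per call deltas"""
    o=manip.get_obs()
    p=np.array(o['position'] if start is None else start[:3],float); a=yaw(o['ee_rot']) if start is None else start[3]
    print('at',np.round(p,4),round(a,2),'t',round(float(o['clock']),2))
    for g in goals:
        g=np.array(g,float); 
        da=(g[3]-a+180)%360-180
        while True:
            d=g[:3]-p; r=np.radians(a); T=np.array([[np.cos(r),np.sin(r),0],[np.sin(r),-np.cos(r),0],[0,0,-1]])
            l=T@d/0.15; k=max(1,np.abs(l).max(),abs(da)/30)
            l=l/k; s=da/k
            n=int(np.ceil(max(np.linalg.norm(l)*150/62.5,abs(s)/10.7)))
            L=np.round(l,3); S=round(-s/30,3)
            print(g,'->',L.tolist(),S,'rows>=',n)
            p=p+T.T@L*0.15; a=a-S*30; da=da-(-S*30)
            if k<=1: break
def look(name,qs,pic=None):
    c=camera(name)
    if pic: save(c,pic)
    for q in qs: print(q,[(np.round(b['position'],3).tolist(),round(b['conf'],2)) for b in boxes_of(q,c)][:6])
    return c
E
python3 -c "
from h import *
plan((0.4,0.36,0.40,120),(0.42,0.30,0.42,90))"
```

```text
at [0.2768 0.5604 0.2533] 153.71 t 2.1
[  0.4    0.36   0.4  120.  ] -> [-1.0, -0.628, -0.736] 0.846 rows>= 4
[  0.4    0.36   0.4  120.  ] -> [-0.385, -0.046, -0.242] 0.278 rows>= 2
[ 0.42  0.3   0.42 90.  ] -> [-0.413, -0.084, -0.133] 1.0 rows>= 3
```

>>> carry_out([
  [-0.33, -0.21, -0.25, 0.28, 1],
  [-0.66, -0.42, -0.5, 0.56, 1],
  [-1.0, -0.628, -0.736, 0.846, 1],
  [-1.0, -0.628, -0.736, 0.846, 1],
  [-1.0, -0.628, -0.736, 0.846, 1],
])

```text
clock: 2.72
position: [0.3702, 0.4091, 0.3644]
ee_rot: [0.436, 0.9, 0.001, 0.0]
ft_force: [-0.3, 0.3, -0.5]
grip_width: 1.0
grasp_force: 0.0
```

>>> carry_out([
  [-0.385, -0.046, -0.242, 0.278, 1],
  [-0.385, -0.046, -0.242, 0.278, 1],
  [-0.385, -0.046, -0.242, 0.278, 1],
])

```text
clock: 3.1
position: [0.3989, 0.3613, 0.3989]
ee_rot: [0.499, 0.867, -0.0, -0.0]
ft_force: [-0.3, 0.1, 0.0]
grip_width: 0.999
grasp_force: 0.0
```

>>> carry_out([
  [-0.413, -0.084, -0.133, 0.35, 1],
  [-0.413, -0.084, -0.133, 0.7, 1],
  [-0.413, -0.084, -0.133, 1, 1],
  [-0.413, -0.084, -0.133, 1, 1],
  [-0.413, -0.084, -0.133, 1, 1],
])

```text
clock: 3.72
position: [0.4193, 0.3011, 0.4191]
ee_rot: [0.705, 0.709, -0.001, -0.0]
ft_force: [-0.9, -0.3, 0.3]
grip_width: 0.999
grasp_force: 0.0
```

Run:
```python
from h import *
c=camera('wrist'); save(c,'w1.png'); print(c['vertical_fov'],np.round(-np.asarray(c['R']).T@c['t'],3)); print(np.round(c['R'],2))
for q in ['slat0_mid','short_mid','chipped_mid','bent_mid']:
    for b in boxes_of(q,c): print(q,np.round(b['position'],3),round(b['conf'],2),np.round(proj(c,b['position'])))
plan((0.42,0.30,0.42,90))
```

```text
59.687929751901635 [0.418 0.374 0.538]
[[ 1.    0.01 -0.  ]
 [ 0.01 -0.96  0.29]
 [ 0.   -0.29 -0.96]]
slat0_mid [0.453 0.2   0.019] 0.58 [300. 221.]
slat0_mid [0.361 0.323 0.018] 0.51 [236. 137.]
short_mid [0.772 0.126 0.051] 0.72 [516. 277.]
short_mid [0.459 0.42  0.018] 0.69 [308.  63.]
chipped_mid [0.36  0.321 0.017] 0.84 [235. 138.]
at [0.4199 0.3001 0.4198] 90.07 t 3.98
[ 0.42  0.3   0.42 90.  ] -> [-0.001, 0.0, -0.001] 0.002 rows>= 1
```

View pics/w1.png

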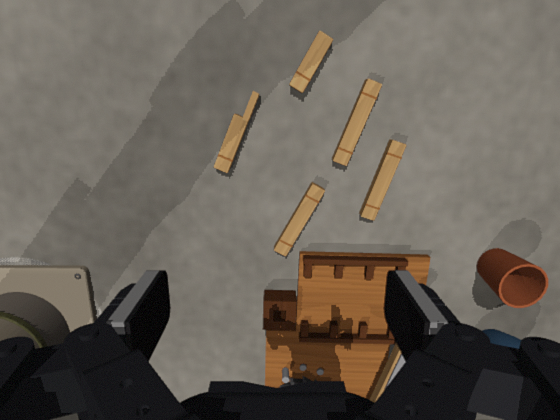

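The wrist view shows the short piece at (311,62), the chipped one at (237,133) with its tongue pointing up-right, and three sound slats at (357,122), (383,180) and (300,219). Now I'll fit their poses and move over the press for a second view.

```bash
cat >> h.py <<'E'
def slats(c,zlo=0.010,zhi=0.026,box=(0.25,0.75,0.1,0.62)):
    """metric height map -> components: centre, yaw of long axis, size"""
    d=c['depth']; m=np.zeros(d.shape,bool)
    P=np.full(d.shape+(3,),np.nan); P[d>0]=cloud(c)
    with np.errstate(invalid='ignore'):
        m=(P[...,2]>zlo)&(P[...,2]<zhi)&(P[...,0]>box[0])&(P[...,0]<box[1])&(P[...,1]>box[2])&(P[...,1]<box[3])
    n,l,s,_=cv2.connectedComponentsWithStats(m.astype(np.uint8),connectivity=4)
    out=[]
    for i in range(1,n):
        if s[i,4]<150: continue
        Q=P[l==i]; Q=Q[Q[:,2]>np.median(Q[:,2])-0.004]
        (cx,cy),(w,h),a=cv2.minAreaRect((Q[:,:2]*1000).astype(np.float32))
        if w<h: a+=90; w,h=h,w
        a=(a+90)%180-90; a=a%180
        out.append((cx/1000,cy/1000,a,w,h,np.median(Q[:,2])*1000,s[i,4]))
        print('rect c=(%.4f,%.4f) yaw=%.1f size=%.0fx%.0f ztop=%.1f n=%d'%out[-1])
    return out
E
python3 - <<'E'
from h import *
c=camera('wrist'); slats(c)
print('top'); c=camera('top'); slats(c)
plan((0.46,0.10,0.42,90),(0.46,-0.10,0.42,90))
E
```

```text
rect c=(0.4626,0.4218) yaw=60.0 size=78x22 ztop=17.0 n=1031
rect c=(0.5290,0.3422) yaw=69.5 size=120x23 ztop=17.0 n=1451
rect c=(0.3598,0.3305) yaw=67.0 size=120x22 ztop=16.9 n=1114
rect c=(0.5728,0.2604) yaw=72.1 size=120x23 ztop=17.0 n=1308
rect c=(0.4515,0.1988) yaw=61.6 size=120x22 ztop=17.0 n=1160
rect c=(0.5562,0.1205) yaw=179.3 size=205x43 ztop=11.9 n=2131
top
rect c=(0.5578,0.1205) yaw=179.1 size=204x43 ztop=13.4 n=585
rect c=(0.5749,0.2626) yaw=72.1 size=119x22 ztop=18.6 n=266
rect c=(0.5311,0.3441) yaw=69.4 size=120x22 ztop=18.9 n=262
rect c=(0.4536,0.2012) yaw=61.7 size=120x21 ztop=18.0 n=265
rect c=(0.3616,0.3321) yaw=67.0 size=118x23 ztop=18.2 n=241
at [0.42   0.3    0.4199] 90.03 t 4.08
[ 0.46  0.1   0.42 90.  ] -> [-1.0, 0.199, -0.0] 0.001 rows>= 3
[ 0.46  0.1   0.42 90.  ] -> [-0.334, 0.067, -0.0] 0.0 rows>= 1
[ 0.46 -0.1   0.42 90.  ] -> [-1.0, 0.0, -0.0] 0.0 rows>= 3
[ 0.46 -0.1   0.42 90.  ] -> [-0.333, 0.0, -0.0] 0.0 rows>= 1
```

>>> carry_out([
  [-0.4, 0.08, 0, 0, 1],
  [-0.8, 0.16, 0, 0, 1],
  [-1, 0.2, 0, 0, 1],
  [-1, 0.2, 0, 0, 1],
])

```text
clock: 4.58
position: [0.4506, 0.1473, 0.4205]
ee_rot: [0.709, 0.706, 0.001, 0.0]
ft_force: [0.1, 1.1, -0.3]
grip_width: 1.001
grasp_force: 0.0
```

>>> carry_out([
  [-0.4, 0.067, 0, 0, 1],
  [-0.7, 0.067, 0, 0, 1],
  [-1, 0.067, 0, 0, 1],
  [-1, 0.067, 0, 0, 1],
])

```text
clock: 5.08
position: [0.46, -0.0025, 0.4204]
ee_rot: [0.709, 0.706, 0.001, 0.0]
ft_force: [0.0, 0.7, 0.2]
grip_width: 0.999
grasp_force: 0.0
```

>>> carry_out([
  [-0.35, 0, 0, 0, 1],
  [-0.65, 0, 0, 0, 1],
  [-0.65, 0, 0, 0, 1],
  [-0.65, 0, 0, 0, 1],
])

```text
clock: 5.58
position: [0.4604, -0.0956, 0.4198]
ee_rot: [0.706, 0.708, -0.0, -0.0]
ft_force: [-0.3, 0.4, 0.3]
grip_width: 0.996
grasp_force: 0.0
```

Run:
```python
from h import *
c=look('wrist',['cradle','scrap_tray','bar','bar_tip','pin_hole','pin_grip','pin_stand','knob_axis','pointer','mark_top','pawl_post'],'w2.png')
P=cloud(c)
def rect(m,t):
    Q=P[m]
    # keep biggest blob
    g=np.round((Q[:,:2]-[0,-0.7])/0.003).astype(int); im=np.zeros((400,500),np.uint8); im[g[:,0],g[:,1]]=1; im=cv2.dilate(im,np.ones((3,3)))
    n,l,s,ce=cv2.connectedComponentsWithStats(im)
    for i in range(1,n):
        if s[i,4]<40: continue
        q=Q[l[g[:,0],g[:,1]]==i]; r=cv2.minAreaRect((q[:,:2]*1000).astype(np.float32)); print(t,np.round(r[0],1),np.round(r[1],1),round(r[2],1),'z',np.round(np.median(q[:,2])*1000,1),len(q))
rect((P[:,2]>0.054)&(P[:,2]<0.068)&(P[:,0]>0.35)&(P[:,0]<0.7)&(P[:,1]>-0.2),'z60')
rect((P[:,2]>0.030)&(P[:,2]<0.040)&(P[:,0]>0.35)&(P[:,0]<0.7),'z36')
rect((P[:,2]>0.022)&(P[:,2]<0.030)&(P[:,0]>0.35)&(P[:,0]<0.7)&(P[:,1]>-0.1),'z26')
```

```text
cradle [([0.457, -0.386, 0.009], 0.48)]
scrap_tray [([0.46, -0.388, 0.008], 0.73), ([0.606, -0.026, 0.062], 0.57)]
bar [([0.505, -0.182, 0.02], 0.7), ([0.607, -0.022, 0.057], 0.68)]
bar_tip []
pin_hole [([0.52, -0.024, 0.012], 0.64)]
pin_grip [([0.608, -0.324, 0.093], 0.79), ([0.64, -0.426, 0.051], 0.69)]
pin_stand [([0.756, 0.1, 0.026], 0.56)]
knob_axis [([0.523, -0.019, 0.011], 0.93)]
pointer [([0.464, -0.116, 0.033], 0.67)]
mark_top []
pawl_post [([0.503, -0.179, 0.02], 0.82)]
z60 [ 463.1 -126.9] [14.4 53.2] 90.0 z 66.4 193
z60 [608.4 -39.6] [244.   27.9] 74.3 z 59.8 3324
z36 [ 457.8 -383.2] [170.2 141.8] 5.6 z 37.9 1914
z36 [423.5  47.5] [52.7 51.6] 88.2 z 34.9 1580
z36 [ 455.  -113.7] [32.2 76.5] 89.0 z 31.1 516
z36 [434.4 -74.2] [10.8 11. ] 88.9 z 35.0 63
z36 [ 463.1 -149.7] [14.5 48.5] 88.3 z 31.2 213
z36 [ 606.6 -334.3] [56.1 62.7] 14.8 z 38.7 787
z36 [ 641.9 -424.8] [21.4 10.6] 17.0 z 35.5 57
z26 [419.   53.6] [26.3 13.1] 41.0 z 26.0 31
z26 [463.1 -91.7] [16.5 56.4] 90.0 z 25.2 277
z26 [535.9   8.2] [ 32.2 156.5] 88.7 z 26.0 1460
```

View pics/w2.png

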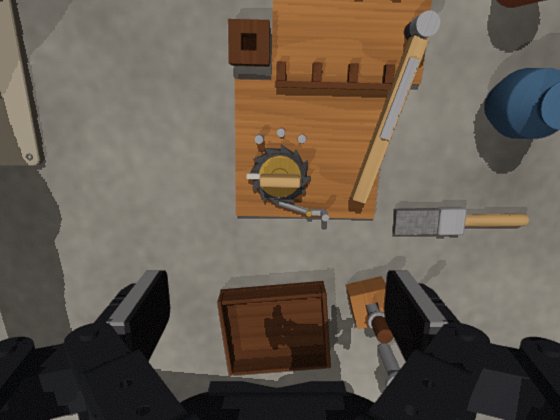

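The wrist view shows the knob at (280,180) with its pointer to the left. There are three markers at (258,140), (281,132) and (302,139). Only the first stands tall in the depth data (z about 35 mm), so the target is the 2nd tooth (1.047 rad). The pin block is at (249,42), the bar is open, and the tray is at (275,330). I'll start with slat A.

Run:
```python
from h import *
c=camera('top'); slats(c)
plan((0.4525,0.2,0.12,61.7),(0.4525,0.2,0.026,61.7),(0.4525,0.2,0.13,61.7),(0.538,0.067,0.13,88.8),(0.538,0.067,0.0395,88.8))
```

```text
rect c=(0.6129,0.1203) yaw=0.4 size=93x40 ztop=13.2 n=236
rect c=(0.5750,0.2634) yaw=71.7 size=120x22 ztop=18.9 n=267
rect c=(0.5108,0.1197) yaw=177.5 size=110x41 ztop=13.2 n=305
rect c=(0.5314,0.3449) yaw=69.5 size=121x22 ztop=18.8 n=265
rect c=(0.4644,0.4238) yaw=60.2 size=78x22 ztop=18.4 n=181
rect c=(0.4536,0.2012) yaw=61.7 size=120x21 ztop=18.1 n=266
rect c=(0.3617,0.3327) yaw=66.8 size=119x22 ztop=18.1 n=237
at [ 0.46   -0.0975  0.4199] 89.99 t 6.22
[ 0.4525  0.2     0.12   61.7   ] -> [0.992, -0.025, 1.0] 0.472 rows>= 4
[ 0.4525  0.2     0.12   61.7   ] -> [0.955, -0.267, 1.0] 0.471 rows>= 4
[4.525e-01 2.000e-01 2.600e-02 6.170e+01] -> [0.0, -0.0, 0.626] 0.0 rows>= 2
[ 0.4525  0.2     0.13   61.7   ] -> [0.0, -0.0, -0.693] 0.0 rows>= 2
[5.38e-01 6.70e-02 1.30e-01 8.88e+01] -> [-0.51, 0.922, -0.0] -0.903 rows>= 3
[5.38e-01 6.70e-02 3.95e-02 8.88e+01] -> [-0.0, 0.0, 0.603] -0.0 rows>= 2
```

>>> carry_out([
  [0.33, -0.008, 0.33, 0.16, 0.1],
  [0.66, -0.016, 0.66, 0.32, 0.1],
  [0.992, -0.025, 1.0, 0.472, 0.1],
  [0.992, -0.025, 1.0, 0.472, 0.1],
], force=40)

```text
clock: 6.72
position: [0.455, 0.0534, 0.2676]
ee_rot: [0.788, 0.616, -0.001, -0.001]
ft_force: [-0.0, -0.4, 0.7]
grip_width: 0.554
grasp_force: 0.0
```

>>> carry_out([
  [0.32, -0.09, 0.33, 0.16, 0.1],
  [0.64, -0.18, 0.66, 0.32, 0.1],
  [0.955, -0.267, 1.0, 0.471, 0.1],
  [0.955, -0.267, 1.0, 0.471, 0.1],
  [0.955, -0.267, 1.0, 0.471, 0.1],
])

```text
clock: 7.35
position: [0.4526, 0.1999, 0.1197]
ee_rot: [0.858, 0.514, -0.001, 0.0]
ft_force: [1.3, 0.2, 1.0]
grip_width: 0.552
grasp_force: 0.0
```

>>> carry_out([
  [0, 0, 0.3, 0, 0.1],
  [0, 0, 0.55, 0, 0.1],
  [0, 0, 0.626, 0, 0.1],
  [0, 0, 0.626, 0, 0.1],
  [0, 0, 0.626, 0, -0.8],
  [0, 0, 0.626, 0, -0.8],
  [0, 0, 0.626, 0, -0.8],
  [0, 0, 0.626, 0, -0.8],
  [0, 0, 0.626, 0, -0.8],
])

```text
clock: 8.48
position: [0.4538, 0.2004, 0.0279]
ee_rot: [0.859, 0.513, 0.001, -0.0]
ft_force: [0.4, -2.2, 6.1]
grip_width: 0.243
grasp_force: 39.4
```

>>> carry_out([
  [0, 0, -0.3, 0, -0.8],
  [0, 0, -0.6, 0, -0.8],
  [0, 0, -0.693, 0, -0.8],
  [0, 0, -0.693, 0, -0.8],
])

```text
clock: 8.98
position: [0.453, 0.2003, 0.131]
ee_rot: [0.858, 0.513, 0.001, -0.0]
ft_force: [-0.1, -0.4, -0.7]
grip_width: 0.246
grasp_force: 39.9
```

>>> carry_out([
  [-0.17, 0.3, 0, -0.3, -0.8],
  [-0.34, 0.6, 0, -0.6, -0.8],
  [-0.51, 0.922, 0, -0.903, -0.8],
  [-0.51, 0.922, 0, -0.903, -0.8],
  [-0.51, 0.922, 0, -0.903, -0.8],
])

```text
clock: 9.6
position: [0.5371, 0.0672, 0.1285]
ee_rot: [0.715, 0.699, -0.001, -0.001]
ft_force: [0.3, 0.8, -0.9]
grip_width: 0.247
grasp_force: 39.9
```

Run:
```python
from h import *
c=camera('wrist'); save(c,'w3.png')
slats(c,0.085,0.14,(0.3,0.8,-0.1,0.2))
plan((0.538,0.067,0.0395,88.8))
# cradle strip features
P=cloud(c); m=(P[:,2]>0.021)&(P[:,2]<0.032)&(abs(P[:,0]-0.538)<0.12)&(P[:,1]>0.07)&(P[:,1]<0.16); Q=P[m]; print(cv2.minAreaRect((Q[:,:2]*1000).astype(np.float32)),len(Q))
```

```text
rect c=(0.5367,0.0736) yaw=103.1 size=105x47 ztop=117.5 n=16410
at [0.5371 0.068  0.1288] 88.8 t 9.65
[5.38e-01 6.70e-02 3.95e-02 8.88e+01] -> [-0.006, 0.006, 0.595] -0.0 rows>= 2
((531.4368286132812, 106.0782470703125), (71.91950225830078, 226.81761169433594), 89.95379638671875) 7851
```

View pics/w3.png

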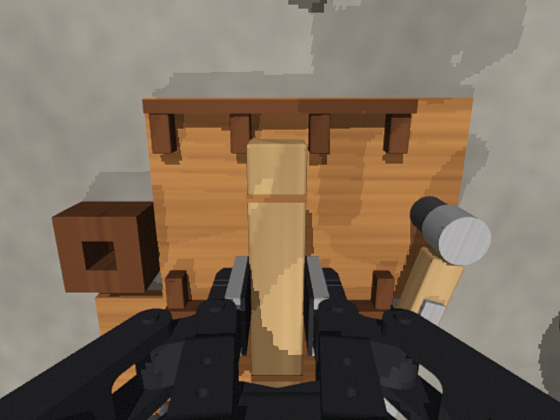

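The slat is held along the middle bay, with dividers at columns 241 and 319 and the slat end at column 277. I'll convert these pixels to check the alignment.

Run:
```python
from h import *
c=camera('wrist')
for u,v,z in [(248,143,.119),(306,143,.119),(233,115,.026),(250,115,.026),(310,115,.026),(328,115,.026),(153,115,.026),(407,115,.026),(144,100,.028),(417,100,.028),(144,112,.028),(417,112,.028)]:
    print((u,v),np.round(onplane(c,u,v,z)[:2]*1000,1))
```

```text
(248, 143) [527.6 126.5]
(306, 143) [547.9 126.1]
(233, 115) [511.9 132.7]
(250, 115) [521.9 132.5]
(310, 115) [557.2 131.7]
(328, 115) [567.8 131.5]
(153, 115) [464.7 133.7]
(407, 115) [614.3 130.5]
(144, 100) [461.2 142.2]
(417, 100) [618.7 138.9]
(144, 112) [460.3 135.5]
(417, 112) [619.2 132.2]
```

Run:
```python
from h import *
plan((0.5388,0.069,0.041,88.8),(0.5388,0.069,0.12,88.8),(0.575,0.262,0.13,72),(0.575,0.262,0.028,72))
```

```text
at [0.5371 0.0683 0.1291] 88.85 t 9.7
[5.388e-01 6.900e-02 4.100e-02 8.880e+01] -> [0.005, 0.011, 0.587] 0.002 rows>= 2
[5.388e-01 6.900e-02 1.200e-01 8.880e+01] -> [0.0, 0.0, -0.526] -0.0 rows>= 2
[ 0.575  0.262  0.13  72.   ] -> [1.0, 0.166, -0.052] 0.433 rows>= 3
[ 0.575  0.262  0.13  72.   ] -> [0.295, -0.019, -0.015] 0.127 rows>= 1
[5.75e-01 2.62e-01 2.80e-02 7.20e+01] -> [-0.0, 0.0, 0.68] -0.0 rows>= 2
```

>>> carry_out([
  [0.005, 0.011, 0.3, 0, -0.8],
  [0.005, 0.011, 0.5, 0, -0.8],
  [0.005, 0.011, 0.587, 0, -0.8],
  [0.005, 0.011, 0.587, 0, -0.8],
  [0.005, 0.011, 0.587, 0, -0.25],
  [0.005, 0.011, 0.587, 0, -0.25],
  [0.005, 0.011, 0.587, 0, -0.25],
])

```text
clock: 10.58
position: [0.54, 0.0679, 0.0425]
ee_rot: [0.715, 0.7, 0.0, 0.0]
ft_force: [-0.4, -0.1, -0.4]
grip_width: 0.374
grasp_force: 0.0
```

>>> carry_out([
  [0, 0, -0.2, 0, -0.25],
  [0, 0, -0.526, 0, -0.2],
  [0, 0, -0.526, 0, 0.1],
])

```text
clock: 10.95
position: [0.542, 0.0681, 0.1247]
ee_rot: [0.715, 0.699, 0.003, 0.002]
ft_force: [-1.0, 0.4, -0.5]
grip_width: 0.553
grasp_force: 0.0
```

>>> carry_out([
  [0.33, 0.055, -0.052, 0.15, 0.1],
  [0.66, 0.11, -0.052, 0.3, 0.1],
  [1, 0.166, -0.052, 0.433, 0.1],
  [1, 0.166, -0.052, 0.433, 0.1],
])

```text
clock: 11.45
position: [0.5667, 0.2224, 0.1274]
ee_rot: [0.787, 0.617, -0.0, -0.001]
ft_force: [-0.6, -0.5, -0.5]
grip_width: 0.544
grasp_force: 0.0
```

>>> carry_out([
  [0.295, -0.019, -0.015, 0.127, 0.1],
  [0.295, -0.019, -0.015, 0.127, 0.1],
  [0.295, -0.019, -0.015, 0.127, 0.1],
])

```text
clock: 11.82
position: [0.5757, 0.2596, 0.1303]
ee_rot: [0.809, 0.588, -0.001, 0.0]
ft_force: [-0.5, -1.5, 0.0]
grip_width: 0.548
grasp_force: 0.0
```

Run:
```python
from h import *
c=camera('top'); slats(c,box=(.3,.75,-0.0,.62))
c=camera('wrist'); slats(c)
plan((0.575,0.262,0.028,72))
```

```text
rect c=(0.6062,0.0703) yaw=91.9 size=137x110 ztop=13.1 n=830
rect c=(0.5686,0.2433) yaw=72.0 size=79x22 ztop=18.2 n=173
rect c=(0.5003,0.0718) yaw=91.6 size=145x92 ztop=13.1 n=800
rect c=(0.4598,0.4070) yaw=60.1 size=50x15 ztop=16.6 n=2518
rect c=(0.5290,0.3427) yaw=69.5 size=120x23 ztop=16.8 n=7589
rect c=(0.5730,0.2604) yaw=72.1 size=120x22 ztop=16.9 n=5675
rect c=(0.7417,0.1287) yaw=77.3 size=38x9 ztop=19.3 n=597
rect c=(0.5392,0.1402) yaw=179.3 size=101x3 ztop=18.8 n=1790
rect c=(0.5712,0.1196) yaw=142.9 size=31x13 ztop=11.2 n=174
at [0.5759 0.2591 0.1307] 71.92 t 11.93
[5.75e-01 2.62e-01 2.80e-02 7.20e+01] -> [0.016, -0.012, 0.684] -0.003 rows>= 2
```

Run:
```python
from h import *
plan((0.574,0.2615,0.028,72),(0.574,0.2615,0.13,72),(0.5868,0.068,0.13,88.8),(0.5868,0.068,0.041,88.8))
```

```text
at [0.5759 0.2591 0.1307] 71.92 t 11.93
[5.740e-01 2.615e-01 2.800e-02 7.200e+01] -> [0.011, -0.017, 0.684] -0.003 rows>= 2
[ 0.574   0.2615  0.13   72.    ] -> [0.0, -0.0, -0.68] 0.0 rows>= 2
[5.868e-01 6.800e-02 1.300e-01 8.880e+01] -> [-1.0, 0.399, 0.0] -0.466 rows>= 3
[5.868e-01 6.800e-02 1.300e-01 8.880e+01] -> [-0.214, 0.03, 0.0] -0.094 rows>= 1
[5.868e-01 6.800e-02 4.100e-02 8.880e+01] -> [0.0, -0.0, 0.594] 0.0 rows>= 2
```

>>> carry_out([
  [0.011, -0.017, 0.3, 0, 0.1],
  [0.011, -0.017, 0.6, 0, 0.1],
  [0.011, -0.017, 0.684, 0, 0.1],
  [0.011, -0.017, 0.684, 0, 0.1],
  [0.011, -0.017, 0.684, 0, -0.8],
  [0.011, -0.017, 0.684, 0, -0.8],
  [0.011, -0.017, 0.684, 0, -0.8],
  [0.011, -0.017, 0.684, 0, -0.8],
  [0.011, -0.017, 0.684, 0, -0.8],
])

```text
clock: 13.05
position: [0.5753, 0.2636, 0.0305]
ee_rot: [0.809, 0.588, 0.002, 0.0]
ft_force: [-0.5, -0.0, 7.9]
grip_width: 0.245
grasp_force: 40.0
```

>>> carry_out([
  [0, 0, -0.3, 0, -0.8],
  [0, 0, -0.6, 0, -0.8],
  [0, 0, -0.68, 0, -0.8],
  [0, 0, -0.68, 0, -0.8],
])

```text
clock: 13.55
position: [0.5742, 0.2634, 0.1312]
ee_rot: [0.809, 0.588, 0.001, -0.0]
ft_force: [-0.0, -0.6, -0.9]
grip_width: 0.242
grasp_force: 39.4
```

>>> carry_out([
  [-0.33, 0.133, 0, -0.15, -0.8],
  [-0.66, 0.266, 0, -0.3, -0.8],
  [-1, 0.399, 0, -0.466, -0.8],
  [-1, 0.399, 0, -0.466, -0.8],
])

```text
clock: 14.05
position: [0.5841, 0.0958, 0.1289]
ee_rot: [0.734, 0.679, -0.002, 0.0]
ft_force: [-0.2, 1.3, -1.1]
grip_width: 0.244
grasp_force: 39.4
```

>>> carry_out([
  [-0.214, 0.03, 0, -0.094, -0.8],
  [-0.214, 0.03, 0, -0.094, -0.8],
  [-0.214, 0.03, 0, -0.094, -0.8],
])

```text
clock: 14.42
position: [0.5862, 0.0708, 0.1293]
ee_rot: [0.714, 0.7, -0.0, -0.001]
ft_force: [0.2, 0.5, -0.5]
grip_width: 0.241
grasp_force: 39.4
```

Run:
```python
from h import *
c=camera('wrist'); save(c,'w4.png')
plan((0.5868,0.068,0.041,88.8))
```

```text
at [0.5862 0.0711 0.1295] 88.85 t 14.47
[5.868e-01 6.800e-02 4.100e-02 8.880e+01] -> [-0.021, 0.004, 0.59] 0.002 rows>= 2
```

View pics/w4.png

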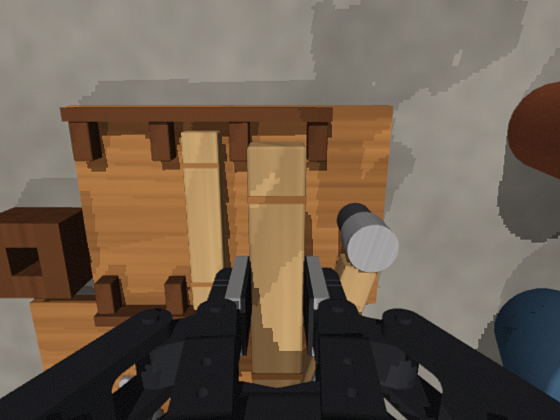

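Slat A lies well in the middle bay (column 203). Slat B is over the +x bay between the dividers at columns 240 and 317, so I'll set it down there and pick C.

Run:
```python
from h import *
plan((0.5868,0.0697,0.0435,88.8),(0.5868,0.0697,0.13,88.8),(0.530,0.343,0.13,69.5))
```

```text
at [0.5862 0.0711 0.1295] 88.85 t 14.47
[5.868e-01 6.970e-02 4.350e-02 8.880e+01] -> [-0.01, 0.004, 0.573] 0.002 rows>= 2
[5.868e-01 6.970e-02 1.300e-01 8.880e+01] -> [0.0, -0.0, -0.576] -0.0 rows>= 2
[ 0.53   0.343  0.13  69.5  ] -> [1.0, -0.23, -0.0] 0.354 rows>= 3
[ 0.53   0.343  0.13  69.5  ] -> [0.766, -0.334, -0.0] 0.289 rows>= 3
```

>>> carry_out([
  [-0.01, 0.004, 0.3, 0, -0.8],
  [-0.01, 0.004, 0.5, 0, -0.8],
  [-0.01, 0.004, 0.573, 0, -0.8],
  [-0.01, 0.004, 0.573, 0, -0.8],
  [-0.01, 0.004, 0.573, 0, -0.28],
  [-0.01, 0.004, 0.573, 0, -0.28],
  [-0.01, 0.004, 0.573, 0, -0.28],
])

```text
clock: 15.35
position: [0.5875, 0.0683, 0.0448]
ee_rot: [0.715, 0.7, 0.0, 0.0]
ft_force: [-0.5, 0.1, 0.0]
grip_width: 0.358
grasp_force: 0.0
```

>>> carry_out([
  [0, 0, -0.2, 0, -0.28],
  [0, 0, -0.576, 0, -0.28],
  [0, 0, -0.576, 0, 0.1],
  [0, 0, -0.576, 0, 0.1],
])

```text
clock: 15.85
position: [0.5871, 0.0683, 0.1306]
ee_rot: [0.714, 0.7, 0.0, -0.0]
ft_force: [-0.5, -0.3, -1.0]
grip_width: 0.549
grasp_force: 0.0
```

>>> carry_out([
  [0.33, -0.08, 0, 0.12, 0.1],
  [0.66, -0.16, 0, 0.24, 0.1],
  [1, -0.23, 0, 0.354, 0.1],
  [1, -0.23, 0, 0.354, 0.1],
])

```text
clock: 16.35
position: [0.5534, 0.2241, 0.1289]
ee_rot: [0.774, 0.633, -0.001, -0.001]
ft_force: [-0.3, -0.2, -0.1]
grip_width: 0.55
grasp_force: 0.0
```

>>> carry_out([
  [0.38, -0.167, 0, 0.145, 0.1],
  [0.766, -0.334, 0, 0.289, 0.1],
  [0.766, -0.334, 0, 0.289, 0.1],
  [0.766, -0.334, 0, 0.289, 0.1],
])

```text
clock: 16.85
position: [0.5304, 0.3404, 0.1295]
ee_rot: [0.822, 0.57, -0.001, 0.0]
ft_force: [-0.4, -0.7, -0.0]
grip_width: 0.552
grasp_force: 0.0
```

Run:
```python
from h import *
c=camera('top'); slats(c,box=(.3,.75,-0.0,.62))
c=camera('wrist'); slats(c)
plan((0.530,0.343,0.030,69.5),(0.530,0.343,0.13,69.5),(0.4908,0.070,0.13,88.8),(0.4908,0.07,0.0435,88.8))
```

```text
rect c=(0.6293,0.0721) yaw=86.1 size=140x58 ztop=13.2 n=365
rect c=(0.5241,0.0708) yaw=179.4 size=138x137 ztop=13.6 n=1087
rect c=(0.5260,0.3305) yaw=69.4 size=91x22 ztop=18.9 n=197
rect c=(0.4626,0.4217) yaw=59.9 size=78x23 ztop=16.8 n=4786
rect c=(0.5291,0.3426) yaw=69.6 size=120x22 ztop=16.9 n=5746
rect c=(0.3650,0.3424) yaw=66.9 size=96x23 ztop=16.7 n=3103
rect c=(0.5789,0.1395) yaw=1.8 size=25x4 ztop=15.0 n=334
at [0.5311 0.3394 0.1301] 69.38 t 16.95
[5.30e-01 3.43e-01 3.00e-02 6.95e+01] -> [0.02, -0.015, 0.668] -0.004 rows>= 2
[ 0.53   0.343  0.13  69.5  ] -> [0.0, -0.0, -0.667] 0.0 rows>= 2
[4.908e-01 7.000e-02 1.300e-01 8.880e+01] -> [-1.0, 0.218, -0.0] -0.358 rows>= 3
[4.908e-01 7.000e-02 1.300e-01 8.880e+01] -> [-0.815, 0.023, -0.0] -0.285 rows>= 2
[4.908e-01 7.000e-02 4.350e-02 8.880e+01] -> [0.0, -0.0, 0.577] -0.0 rows>= 2
```

>>> carry_out([
  [0.02, -0.015, 0.3, 0, 0.1],
  [0.02, -0.015, 0.6, 0, 0.1],
  [0.02, -0.015, 0.668, 0, 0.1],
  [0.02, -0.015, 0.668, 0, 0.1],
  [0.02, -0.015, 0.668, 0, -0.8],
  [0.02, -0.015, 0.668, 0, -0.8],
  [0.02, -0.015, 0.668, 0, -0.8],
  [0.02, -0.015, 0.668, 0, -0.8],
  [0.02, -0.015, 0.668, 0, -0.8],
])

```text
clock: 18.08
position: [0.5306, 0.3458, 0.0328]
ee_rot: [0.822, 0.57, 0.002, -0.0]
ft_force: [-0.5, -1.3, 7.1]
grip_width: 0.241
grasp_force: 39.9
```

>>> carry_out([
  [0, 0, -0.3, 0, -0.8],
  [0, 0, -0.6, 0, -0.8],
  [0, 0, -0.667, 0, -0.8],
  [0, 0, -0.667, 0, -0.8],
])

```text
clock: 18.58
position: [0.5297, 0.3454, 0.1316]
ee_rot: [0.822, 0.57, 0.001, -0.0]
ft_force: [-0.5, -0.2, -0.6]
grip_width: 0.238
grasp_force: 39.4
```

>>> carry_out([
  [-0.33, 0.07, 0, -0.12, -0.8],
  [-0.66, 0.14, 0, -0.24, -0.8],
  [-1, 0.218, 0, -0.358, -0.8],
  [-1, 0.218, 0, -0.358, -0.8],
])

```text
clock: 19.08
position: [0.5069, 0.1884, 0.1294]
ee_rot: [0.766, 0.642, -0.001, 0.0]
ft_force: [-0.3, 0.5, 0.1]
grip_width: 0.24
grasp_force: 39.4
```

>>> carry_out([
  [-0.4, 0.012, 0, -0.14, -0.8],
  [-0.815, 0.023, 0, -0.285, -0.8],
  [-0.815, 0.023, 0, -0.285, -0.8],
  [-0.815, 0.023, 0, -0.285, -0.8],
  [-0.815, 0.023, 0, -0.285, -0.8],
])

```text
clock: 19.7
position: [0.4901, 0.0737, 0.1301]
ee_rot: [0.714, 0.7, -0.0, -0.0]
ft_force: [-0.6, 0.4, -0.1]
grip_width: 0.239
grasp_force: 39.4
```

Run:
```python
from h import *
c=camera('wrist'); save(c,'w5.png')
plan((0.4908,0.070,0.0435,88.8))
```

```text
at [0.4901 0.0736 0.1302] 88.91 t 19.75
[4.908e-01 7.000e-02 4.350e-02 8.880e+01] -> [-0.024, 0.005, 0.578] 0.004 rows>= 2
```

View pics/w5.png

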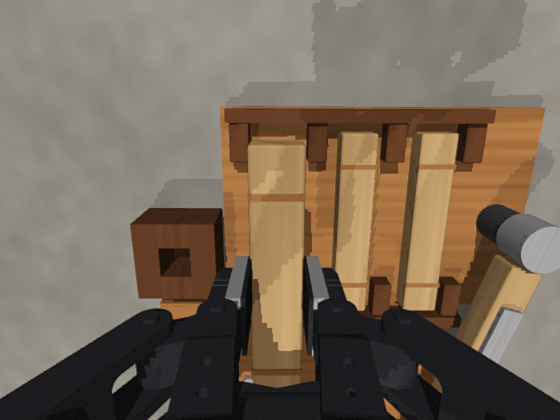

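Slats A and B lie cleanly in their bays. C is aligned over the -x bay between the dividers at columns 240 and 318. Next I'll place it and go to the short piece.

>>> carry_out([
  [-0.024, 0.005, 0.3, 0, -0.8],
  [-0.024, 0.005, 0.5, 0, -0.8],
  [-0.024, 0.005, 0.563, 0, -0.8],
  [-0.024, 0.005, 0.563, 0, -0.8],
  [-0.024, 0.005, 0.563, 0, -0.28],
  [-0.024, 0.005, 0.563, 0, -0.28],
  [-0.024, 0.005, 0.563, 0, -0.28],
])

```text
clock: 20.62
position: [0.4911, 0.0687, 0.0466]
ee_rot: [0.714, 0.7, 0.0, 0.0]
ft_force: [0.4, 0.3, -0.3]
grip_width: 0.361
grasp_force: 0.0
```

>>> carry_out([
  [0, 0, -0.2, 0, -0.28],
  [0, 0, -0.576, 0, -0.28],
  [0, 0, -0.576, 0, 0.1],
  [0, 0, -0.576, 0, 0.1],
])

```text
clock: 21.12
position: [0.4907, 0.0687, 0.1325]
ee_rot: [0.714, 0.7, 0.0, -0.0]
ft_force: [-0.1, 0.1, 0.1]
grip_width: 0.548
grasp_force: 0.0
```

Run:
```python
from h import *
c=camera('top'); slats(c)
plan((0.4633,0.4228,0.13,60.1))
```

```text
rect c=(0.4643,0.4244) yaw=59.7 size=79x22 ztop=18.6 n=182
rect c=(0.3619,0.3335) yaw=67.1 size=120x22 ztop=18.2 n=240
at [0.4903 0.0685 0.1319] 88.79 t 21.18
[ 0.4633  0.4228  0.13   60.1   ] -> [1.0, -0.097, 0.005] 0.406 rows>= 3
[ 0.4633  0.4228  0.13   60.1   ] -> [1.0, -0.32, 0.006] 0.424 rows>= 3
[ 0.4633  0.4228  0.13   60.1   ] -> [0.271, -0.16, 0.002] 0.126 rows>= 1
```

>>> carry_out([
  [0.33, -0.03, 0, 0.14, 0.1],
  [0.66, -0.06, 0, 0.28, 0.1],
  [1, -0.097, 0, 0.406, 0.1],
  [1, -0.097, 0, 0.406, 0.1],
])

```text
clock: 21.68
position: [0.4776, 0.2229, 0.131]
ee_rot: [0.783, 0.622, -0.001, -0.001]
ft_force: [-0.1, -1.5, -0.0]
grip_width: 0.552
grasp_force: 0.0
```

>>> carry_out([
  [0.33, -0.11, 0, 0.14, 0.1],
  [0.66, -0.22, 0, 0.28, 0.1],
  [1, -0.32, 0, 0.424, 0.1],
  [1, -0.32, 0, 0.424, 0.1],
])

```text
clock: 22.18
position: [0.4654, 0.3794, 0.1308]
ee_rot: [0.847, 0.531, -0.001, -0.0]
ft_force: [-0.1, -0.4, 0.3]
grip_width: 0.551
grasp_force: 0.0
```

>>> carry_out([
  [0.271, -0.16, 0, 0.126, 0.1],
  [0.271, -0.16, 0, 0.126, 0.1],
  [0.271, -0.16, 0, 0.126, 0.1],
  [0.271, -0.16, 0, 0.126, 0.1],
])

```text
clock: 22.68
position: [0.4646, 0.4211, 0.1323]
ee_rot: [0.866, 0.5, -0.0, 0.0]
ft_force: [-0.2, 0.9, 1.2]
grip_width: 0.555
grasp_force: 0.0
```

Run:
```python
from h import *
c=camera('wrist'); slats(c)
plan((0.4633,0.4228,0.0305,60.1),(0.4633,0.4228,0.15,60.1),(0.455,-0.354,0.15,5.6))
```

```text
rect c=(0.4626,0.4224) yaw=60.0 size=77x22 ztop=16.9 n=3631
rect c=(0.3697,0.3511) yaw=66.9 size=66x20 ztop=16.8 n=1275
at [0.4645 0.4214 0.1325] 60.02 t 22.73
[4.633e-01 4.228e-01 3.050e-02 6.010e+01] -> [0.004, -0.012, 0.68] -0.003 rows>= 2
[ 0.4633  0.4228  0.15   60.1   ] -> [0.0, 0.0, -0.797] 0.0 rows>= 2
[ 0.455 -0.354  0.15   5.6  ] -> [-1.0, 0.561, 0.0] 0.402 rows>= 3
[ 0.455 -0.354  0.15   5.6  ] -> [-1.0, 0.88, 0.0] 0.467 rows>= 4
[ 0.455 -0.354  0.15   5.6  ] -> [-0.691, 1.0, 0.0] 0.427 rows>= 3
[ 0.455 -0.354  0.15   5.6  ] -> [-0.401, 1.0, 0.0] 0.378 rows>= 3
[ 0.455 -0.354  0.15   5.6  ] -> [-0.074, 0.4, 0.0] 0.143 rows>= 1
```

>>> carry_out([
  [0.004, -0.012, 0.3, 0, 0.1],
  [0.004, -0.012, 0.6, 0, 0.1],
  [0.004, -0.012, 0.68, 0, 0.1],
  [0.004, -0.012, 0.68, 0, 0.1],
  [0.004, -0.012, 0.68, 0, -0.8],
  [0.004, -0.012, 0.68, 0, -0.8],
  [0.004, -0.012, 0.68, 0, -0.8],
  [0.004, -0.012, 0.68, 0, -0.8],
  [0.004, -0.012, 0.68, 0, -0.8],
])

```text
clock: 23.85
position: [0.4637, 0.4252, 0.0328]
ee_rot: [0.866, 0.501, 0.002, -0.001]
ft_force: [-0.2, -0.6, 6.9]
grip_width: 0.248
grasp_force: 39.9
```

>>> carry_out([
  [0, 0, -0.3, 0, -0.8],
  [0, 0, -0.6, 0, -0.8],
  [0, 0, -0.797, 0, -0.8],
  [0, 0, -0.797, 0, -0.8],
])

```text
clock: 24.35
position: [0.4639, 0.4255, 0.1539]
ee_rot: [0.866, 0.501, 0.003, -0.001]
ft_force: [0.1, -0.2, 0.3]
grip_width: 0.245
grasp_force: 39.4
```

>>> carry_out([
  [-0.33, 0.187, 0, 0.134, -0.8],
  [-0.66, 0.374, 0, 0.268, -0.8],
  [-1, 0.561, 0, 0.402, -0.8],
  [-1, 0.561, 0, 0.402, -0.8],
])

```text
clock: 24.85
position: [0.4611, 0.2473, 0.1498]
ee_rot: [0.915, 0.404, -0.001, 0.0]
ft_force: [0.2, 0.6, -0.1]
grip_width: 0.243
grasp_force: 39.4
```

>>> carry_out([
  [-0.25, 0.22, 0, 0.117, -0.8],
  [-0.5, 0.44, 0, 0.234, -0.8],
  [-0.75, 0.66, 0, 0.351, -0.8],
  [-1, 0.88, 0, 0.467, -0.8],
])

```text
clock: 25.35
position: [0.4585, 0.0518, 0.1499]
ee_rot: [0.956, 0.292, 0.0, -0.0]
ft_force: [0.1, -1.1, -0.7]
grip_width: 0.242
grasp_force: 39.4
```

>>> carry_out([
  [-0.23, 0.33, 0, 0.142, -0.8],
  [-0.46, 0.66, 0, 0.284, -0.8],
  [-0.691, 1, 0, 0.427, -0.8],
  [-0.691, 1, 0, 0.427, -0.8],
])

```text
clock: 25.85
position: [0.4563, -0.1339, 0.1501]
ee_rot: [0.984, 0.181, 0.0, 0.001]
ft_force: [0.0, 0.7, -0.4]
grip_width: 0.242
grasp_force: 39.4
```

>>> carry_out([
  [-0.13, 0.33, 0, 0.126, -0.8],
  [-0.26, 0.66, 0, 0.252, -0.8],
  [-0.401, 1, 0, 0.378, -0.8],
  [-0.401, 1, 0, 0.378, -0.8],
])

```text
clock: 26.35
position: [0.4542, -0.2945, 0.1497]
ee_rot: [0.996, 0.084, -0.001, 0.001]
ft_force: [0.9, 0.0, -1.7]
grip_width: 0.24
grasp_force: 39.5
```

>>> carry_out([
  [-0.074, 0.4, 0, 0.143, -0.8],
  [-0.074, 0.4, 0, 0.143, -0.8],
  [-0.074, 0.4, 0, 0.143, -0.8],
  [-0.074, 0.4, 0, 0.143, -0.8],
])

```text
clock: 26.85
position: [0.4554, -0.3505, 0.1498]
ee_rot: [0.999, 0.05, 0.0, -0.001]
ft_force: [-0.9, -1.1, -0.9]
grip_width: 0.243
grasp_force: 39.7
```

Run:
```python
from h import *
c=camera('top'); slats(c)
plan((0.455,-0.354,0.042,5.6),(0.455,-0.354,0.15,5.6),(0.355,0.319,0.15,67))
```

```text
rect c=(0.6313,0.1203) yaw=2.1 size=56x39 ztop=13.1 n=154
rect c=(0.3618,0.3330) yaw=67.1 size=119x23 ztop=18.2 n=237
at [ 0.4553 -0.3506  0.1499] 5.76 t 26.9
[ 0.455 -0.354  0.042  5.6  ] -> [-0.004, 0.022, 0.72] 0.005 rows>= 2
[ 0.455 -0.354  0.15   5.6  ] -> [-0.0, 0.0, -0.72] 0.0 rows>= 2
[ 0.355  0.319  0.15  67.   ] -> [-0.05, -1.0, -0.0] -0.452 rows>= 3
[ 0.355  0.319  0.15  67.   ] -> [0.189, -1.0, -0.0] -0.459 rows>= 3
[ 0.355  0.319  0.15  67.   ] -> [0.456, -1.0, -0.0] -0.496 rows>= 3
[ 0.355  0.319  0.15  67.   ] -> [0.821, -1.0, -0.0] -0.583 rows>= 4
[ 0.355  0.319  0.15  67.   ] -> [0.104, -0.068, -0.0] -0.056 rows>= 1
```

>>> carry_out([
  [-0.004, 0.022, 0.3, 0, -0.8],
  [-0.004, 0.022, 0.6, 0, -0.8],
  [-0.004, 0.022, 0.72, 0, -0.8],
  [-0.004, 0.022, 0.72, 0, -0.8],
  [-0.004, 0.022, 0.72, 0, -0.3],
  [-0.004, 0.022, 0.72, 0, -0.3],
  [-0.004, 0.022, 0.72, 0, -0.3],
])

```text
clock: 27.78
position: [0.4545, -0.3558, 0.0428]
ee_rot: [0.999, 0.049, 0.001, 0.0]
ft_force: [-0.1, 0.4, -0.1]
grip_width: 0.349
grasp_force: 0.0
```

>>> carry_out([
  [0, 0, -0.25, 0, -0.3],
  [0, 0, -0.72, 0, -0.3],
  [0, 0, -0.72, 0, 0.1],
  [0, 0, -0.72, 0, 0.1],
])

```text
clock: 28.28
position: [0.4545, -0.3557, 0.1506]
ee_rot: [0.999, 0.049, 0.001, 0.0]
ft_force: [0.1, -0.0, -0.9]
grip_width: 0.551
grasp_force: 0.0
```

>>> carry_out([
  [0, -0.33, 0, -0.15, 0.1],
  [0, -0.66, 0, -0.3, 0.1],
  [-0.05, -1, 0, -0.452, 0.1],
  [-0.05, -1, 0, -0.452, 0.1],
])

```text
clock: 28.78
position: [0.4312, -0.2028, 0.1486]
ee_rot: [0.985, 0.17, -0.001, -0.002]
ft_force: [0.4, 0.2, -0.4]
grip_width: 0.553
grasp_force: 0.0
```

>>> carry_out([
  [0.06, -0.33, 0, -0.15, 0.1],
  [0.12, -0.66, 0, -0.3, 0.1],
  [0.189, -1, 0, -0.459, 0.1],
  [0.189, -1, 0, -0.459, 0.1],
])

```text
clock: 29.28
position: [0.4088, -0.0534, 0.1492]
ee_rot: [0.958, 0.286, -0.001, -0.0]
ft_force: [0.0, -0.8, 0.6]
grip_width: 0.546
grasp_force: 0.0
```

>>> carry_out([
  [0.15, -0.33, 0, -0.16, 0.1],
  [0.3, -0.66, 0, -0.33, 0.1],
  [0.456, -1, 0, -0.496, 0.1],
  [0.456, -1, 0, -0.496, 0.1],
])

```text
clock: 29.78
position: [0.3849, 0.1091, 0.1493]
ee_rot: [0.913, 0.407, -0.001, 0.0]
ft_force: [-0.3, -1.4, -0.3]
grip_width: 0.549
grasp_force: 0.0
```

>>> carry_out([
  [0.2, -0.25, 0, -0.15, 0.1],
  [0.4, -0.5, 0, -0.3, 0.1],
  [0.6, -0.75, 0, -0.45, 0.1],
  [0.821, -1, 0, -0.583, 0.1],
  [0.821, -1, 0, -0.583, 0.1],
])

```text
clock: 30.4
position: [0.357, 0.3006, 0.1491]
ee_rot: [0.841, 0.541, -0.001, 0.0]
ft_force: [1.4, -0.2, -1.3]
grip_width: 0.548
grasp_force: 0.0
```

Run:
```python
from h import *
c=camera('wrist'); slats(c)
c=camera('top'); save(c,'t2.png'); slats(c,box=(.35,.56,-.5,-.28))
plan((0.354,0.316,0.0305,67),(0.354,0.316,0.15,67),(0.461,-0.414,0.15,5.6))
```

```text
rect c=(0.3596,0.3307) yaw=67.1 size=120x22 ztop=16.9 n=4280
rect c=(0.4928,0.1414) yaw=179.3 size=67x3 ztop=19.5 n=1358
rect c=(0.4919,0.1195) yaw=3.0 size=48x27 ztop=24.0 n=745
at [0.3579 0.2974 0.1492] 65.16 t 30.5
[3.54e-01 3.16e-01 3.05e-02 6.70e+01] -> [0.102, -0.076, 0.791] -0.061 rows>= 2
[ 0.354  0.316  0.15  67.   ] -> [-0.0, 0.0, -0.797] -0.0 rows>= 2
[ 0.461 -0.414  0.15   5.6  ] -> [-1.0, 0.609, 0.0] 0.487 rows>= 3
[ 0.461 -0.414  0.15   5.6  ] -> [-0.967, 1.0, 0.0] 0.579 rows>= 4
[ 0.461 -0.414  0.15   5.6  ] -> [-0.502, 1.0, 0.0] 0.465 rows>= 3
[ 0.461 -0.414  0.15   5.6  ] -> [-0.225, 1.0, 0.0] 0.427 rows>= 3
[ 0.461 -0.414  0.15   5.6  ] -> [0.0, 0.213, 0.0] 0.088 rows>= 1
```

Run:
```python
from h import *
plan((0.444,-0.415,0.15,5.6),start=(0.354,0.316,0.15,67))
```

```text
at [0.354 0.316 0.15 ] 67 t 30.5
[ 0.444 -0.415  0.15   5.6  ] -> [-1.0, 0.578, 0.0] 0.481 rows>= 3
[ 0.444 -0.415  0.15   5.6  ] -> [-1.0, 0.981, 0.0] 0.584 rows>= 4
[ 0.444 -0.415  0.15   5.6  ] -> [-0.533, 1.0, 0.0] 0.472 rows>= 3
[ 0.444 -0.415  0.15   5.6  ] -> [-0.247, 1.0, 0.0] 0.43 rows>= 3
[ 0.444 -0.415  0.15   5.6  ] -> [-0.003, 0.191, 0.0] 0.08 rows>= 1
```

View pics/t2.png

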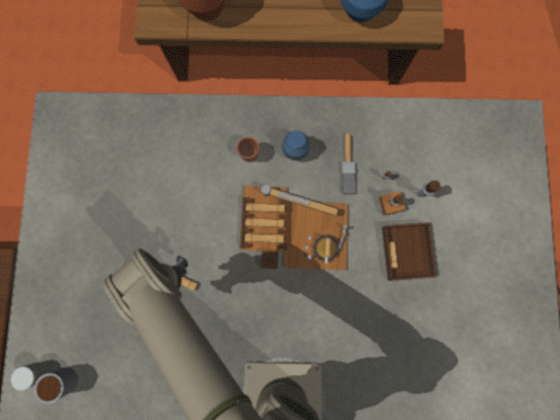

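The top view shows three slats in their bays at (265,208), (265,223) and (264,239), with the short piece in the tray at (393,255). The chipped slat is next.

>>> carry_out([
  [0.102, -0.076, 0.3, -0.061, 0.1],
  [0.102, -0.076, 0.6, -0.061, 0.1],
  [0.102, -0.076, 0.791, -0.061, 0.1],
  [0.102, -0.076, 0.791, -0.061, 0.1],
  [0.102, -0.076, 0.791, -0.061, -0.8],
  [0.102, -0.076, 0.791, -0.061, -0.8],
  [0.102, -0.076, 0.791, -0.061, -0.8],
  [0.102, -0.076, 0.791, -0.061, -0.8],
  [0.102, -0.076, 0.791, -0.061, -0.8],
])

```text
clock: 31.62
position: [0.3541, 0.3178, 0.033]
ee_rot: [0.833, 0.553, 0.001, -0.0]
ft_force: [-0.1, -2.7, 7.6]
grip_width: 0.239
grasp_force: 40.0
```

>>> carry_out([
  [0, 0, -0.3, 0, -0.8],
  [0, 0, -0.6, 0, -0.8],
  [0, 0, -0.797, 0, -0.8],
  [0, 0, -0.797, 0, -0.8],
])

```text
clock: 32.12
position: [0.3542, 0.3187, 0.1541]
ee_rot: [0.833, 0.553, 0.003, -0.001]
ft_force: [0.5, 0.6, -1.1]
grip_width: 0.237
grasp_force: 39.5
```

>>> carry_out([
  [-0.33, 0.19, 0, 0.16, -0.8],
  [-0.66, 0.38, 0, 0.32, -0.8],
  [-1, 0.578, 0, 0.481, -0.8],
  [-1, 0.578, 0, 0.481, -0.8],
])

```text
clock: 32.62
position: [0.3746, 0.1419, 0.1505]
ee_rot: [0.898, 0.441, -0.0, -0.0]
ft_force: [-0.1, -0.2, -0.4]
grip_width: 0.241
grasp_force: 39.5
```

>>> carry_out([
  [-0.25, 0.25, 0, 0.146, -0.8],
  [-0.5, 0.49, 0, 0.292, -0.8],
  [-0.75, 0.74, 0, 0.438, -0.8],
  [-1, 0.981, 0, 0.584, -0.8],
  [-1, 0.981, 0, 0.584, -0.8],
])

```text
clock: 33.25
position: [0.4008, -0.0655, 0.1508]
ee_rot: [0.954, 0.299, 0.0, 0.0]
ft_force: [-1.3, 1.5, -1.1]
grip_width: 0.24
grasp_force: 39.5
```

>>> carry_out([
  [-0.18, 0.33, 0, 0.157, -0.8],
  [-0.36, 0.66, 0, 0.314, -0.8],
  [-0.533, 1, 0, 0.472, -0.8],
  [-0.533, 1, 0, 0.472, -0.8],
])

```text
clock: 33.75
position: [0.4218, -0.2342, 0.1505]
ee_rot: [0.984, 0.18, -0.001, 0.001]
ft_force: [-0.3, -0.2, -0.4]
grip_width: 0.242
grasp_force: 39.6
```

>>> carry_out([
  [-0.08, 0.33, 0, 0.14, -0.8],
  [-0.16, 0.66, 0, 0.28, -0.8],
  [-0.247, 1, 0, 0.43, -0.8],
  [-0.247, 1, 0, 0.43, -0.8],
])

```text
clock: 34.25
position: [0.4404, -0.3868, 0.1497]
ee_rot: [0.998, 0.069, -0.001, 0.0]
ft_force: [-1.0, 0.0, -0.4]
grip_width: 0.242
grasp_force: 39.8
```

>>> carry_out([
  [-0.003, 0.191, 0, 0.08, -0.8],
  [-0.003, 0.191, 0, 0.08, -0.8],
  [-0.003, 0.191, 0, 0.08, -0.8],
  [-0.003, 0.191, 0, 0.08, -0.8],
])

```text
clock: 34.75
position: [0.4454, -0.4116, 0.1508]
ee_rot: [0.999, 0.051, 0.0, -0.001]
ft_force: [-0.7, -0.6, -0.1]
grip_width: 0.242
grasp_force: 39.8
```

Run:
```python
from h import *
c=camera('wrist'); save(c,'w6.png')
plan((0.444,-0.415,0.042,5.6))
```

```text
at [ 0.4453 -0.4119  0.1509] 5.83 t 34.8
[ 0.444 -0.415  0.042  5.6  ] -> [-0.011, 0.02, 0.726] 0.008 rows>= 2
```

View pics/w6.png

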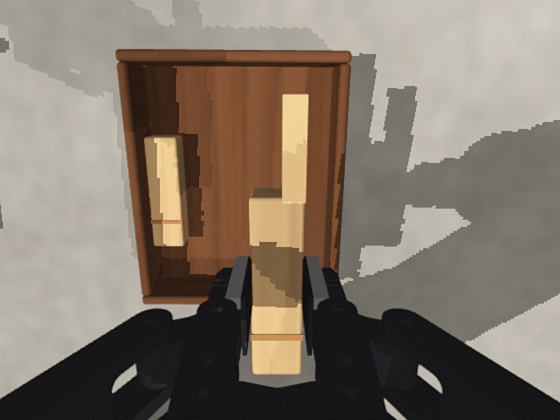

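The chipped slat is held over the tray with its tongue up at (295,150), and the short piece lies clear at (167,190). Lowering and releasing.

>>> carry_out([
  [-0.011, 0.015, 0.3, 0, -0.8],
  [-0.011, 0.015, 0.6, 0, -0.8],
  [-0.011, 0.015, 0.72, 0, -0.8],
  [-0.011, 0.015, 0.72, 0, -0.8],
  [-0.011, 0.015, 0.72, 0, -0.32],
  [-0.011, 0.015, 0.72, 0, -0.32],
  [-0.011, 0.015, 0.72, 0, -0.32],
])

```text
clock: 35.67
position: [0.4437, -0.4158, 0.0438]
ee_rot: [0.999, 0.05, 0.001, 0.0]
ft_force: [-0.5, -0.1, 0.1]
grip_width: 0.336
grasp_force: 0.0
```

>>> carry_out([
  [0, 0, -0.25, 0, -0.32],
  [0, 0, -0.72, 0, -0.32],
  [0, 0, -1, 0, 0.1],
  [0, 0, -1, 0, 0.1],
])

```text
clock: 36.17
position: [0.4444, -0.4173, 0.1972]
ee_rot: [0.999, 0.05, 0.003, 0.002]
ft_force: [0.6, -0.7, -1.1]
grip_width: 0.55
grasp_force: 0.0
```

Run:
```python
from h import *
c=look('side',['pin_grip','pin_stand'])
P=cloud(c)
for lo,hi in [(.04,.06),(.06,.08),(.08,.1),(.1,.12),(.12,.14)]:
    for n,bx in dict(mid=(.607,-.33),big=(.642,-.425),sml=(.695,-.312)).items():
        Q=P[(abs(P[:,0]-bx[0])<.04)&(abs(P[:,1]-bx[1])<.04)&(P[:,2]>lo)&(P[:,2]<hi)]
        if len(Q): print(lo,n,np.round(np.median(Q,0),3),np.round(Q.max(0)-Q.min(0),3),len(Q))
plan((0.56,-0.30,0.28,5.6),(0.56,-0.30,0.28,50))
```

```text
pin_grip [([0.635, -0.433, 0.102], 0.57), ([0.602, -0.338, 0.047], 0.43)]
pin_stand [([0.584, -0.338, 0.032], 0.71)]
0.04 mid [ 0.599 -0.334  0.041] [0.037 0.061 0.017] 107
0.04 big [ 0.636 -0.433  0.05 ] [0.016 0.023 0.019] 63
0.06 big [ 0.636 -0.433  0.066] [0.015 0.02  0.017] 44
0.08 big [ 0.631 -0.435  0.091] [0.035 0.039 0.017] 137
0.1 big [ 0.632 -0.436  0.11 ] [0.021 0.03  0.02 ] 98
0.12 big [ 0.633 -0.433  0.134] [0.034 0.03  0.02 ] 152
at [ 0.4431 -0.4151  0.1922] 5.74 t 36.33
[ 0.56 -0.3   0.28  5.6 ] -> [0.852, -0.686, -0.586] 0.005 rows>= 3
[ 0.56 -0.3   0.28 50.  ] -> [-0.0, 0.0, 0.0] -1.0 rows>= 3
[ 0.56 -0.3   0.28 50.  ] -> [-0.0, 0.0, 0.0] -0.48 rows>= 2
```

Run:
```python
from h import *
plan((0.597,-0.36,0.28,75))
```

```text
at [ 0.4431 -0.4151  0.1922] 5.74 t 36.33
[ 0.597 -0.36   0.28  75.   ] -> [0.458, -0.114, -0.254] -1.0 rows>= 3
[ 0.597 -0.36   0.28  75.   ] -> [0.454, 0.13, -0.253] -1.0 rows>= 3
[ 0.597 -0.36   0.28  75.   ] -> [0.101, 0.105, -0.079] -0.309 rows>= 1
```

>>> carry_out([
  [0.1, -0.03, -0.254, -0.33, 0.3],
  [0.3, -0.08, -0.254, -0.66, 0.3],
  [0.458, -0.114, -0.254, -1, 0.3],
  [0.458, -0.114, -0.254, -1, 0.3],
])

```text
clock: 36.83
position: [0.5113, -0.3901, 0.2291]
ee_rot: [0.951, 0.309, -0.001, -0.001]
ft_force: [-0.1, -0.1, 0.1]
grip_width: 0.65
grasp_force: 0.0
```

>>> carry_out([
  [0.15, 0.04, -0.253, -0.33, 0.3],
  [0.3, 0.08, -0.253, -0.66, 0.3],
  [0.454, 0.13, -0.253, -1, 0.3],
  [0.454, 0.13, -0.253, -1, 0.3],
])

```text
clock: 37.33
position: [0.577, -0.367, 0.2673]
ee_rot: [0.84, 0.543, -0.0, -0.001]
ft_force: [0.0, -0.3, 0.5]
grip_width: 0.65
grasp_force: 0.0
```

>>> carry_out([
  [0.101, 0.105, -0.079, -0.309, 0.3],
  [0.101, 0.105, -0.079, -0.309, 0.3],
  [0.101, 0.105, -0.079, -0.309, 0.3],
])

```text
clock: 37.7
position: [0.5956, -0.3615, 0.2802]
ee_rot: [0.795, 0.606, -0.001, -0.0]
ft_force: [-0.0, 0.5, -0.0]
grip_width: 0.651
grasp_force: 0.0
```

Run:
```python
from h import *
c=look('wrist',['pin_grip','pin_stand'],'w7.png')
P=cloud(c)
for lo,hi in [(.03,.045),(.06,.078),(.095,.115),(.13,.16)]:
    for n,bx in dict(mid=(.607,-.33),big=(.642,-.425),sml=(.695,-.312)).items():
        Q=P[(abs(P[:,0]-bx[0])<.04)&(abs(P[:,1]-bx[1])<.04)&(P[:,2]>lo)&(P[:,2]<hi)]
        if len(Q)>20: r=cv2.minAreaRect((Q[:,:2]*1000).astype(np.float32));print(lo,n,np.round(np.median(Q,0),4),np.round(r[0],1),np.round(r[1],1),len(Q))
plan((0.597,-0.36,0.28,75))
```

```text
pin_grip [([0.691, -0.314, 0.069], 0.95), ([0.61, -0.327, 0.11], 0.77), ([0.643, -0.424, 0.108], 0.71)]
pin_stand [([0.614, -0.326, 0.039], 0.61)]
0.03 mid [ 0.6101 -0.3268  0.0389] [ 608.5 -333.6] [60.2 60.1] 2848
0.03 big [ 0.6411 -0.4218  0.0376] [ 642.6 -424.3] [21.1  8.9] 98
0.03 sml [ 0.6891 -0.3113  0.0441] [ 692.3 -313.7] [19.  14.4] 86
0.06 mid [ 0.6106 -0.3245  0.0729] [ 609.3 -329.6] [21.3 29.5] 211
0.06 sml [ 0.6936 -0.3141  0.0684] [ 694.5 -314.4] [14.4 15.5] 292
0.095 mid [ 0.6087 -0.3325  0.1086] [ 608.6 -333.2] [22.9 22.7] 702
0.095 big [ 0.6407 -0.4172  0.1055] [ 642.  -422.8] [32.5 16.6] 322
0.13 big [ 0.648  -0.4212  0.1394] [ 644.6 -425.3] [21.5 31.7] 662
at [ 0.5961 -0.3611  0.2805] 74.78 t 37.85
[ 0.597 -0.36   0.28  75.   ] -> [0.009, 0.004, 0.003] -0.007 rows>= 1
```

View pics/w7.png

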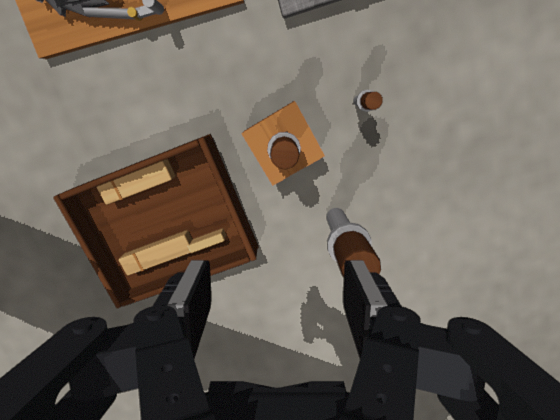

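The tray holds both faulty pieces, and the middle-sized pin stands in its stand at (284,150). Grasping it now.

Run:
```python
from h import *
plan((0.609,-0.333,0.20,75),(0.609,-0.333,0.099,75),(0.609,-0.333,0.19,75))
```

```text
at [ 0.5961 -0.3611  0.2805] 74.78 t 37.85
[ 0.609 -0.333  0.2   75.   ] -> [0.204, 0.034, 0.536] -0.007 rows>= 2
[ 0.609 -0.333  0.099 75.   ] -> [-0.0, -0.0, 0.674] -0.0 rows>= 2
[ 0.609 -0.333  0.19  75.   ] -> [-0.0, -0.0, -0.607] -0.0 rows>= 2
```

>>> carry_out([
  [0.204, 0.034, 0.1, 0, 0.1],
  [0.204, 0.034, 0.3, 0, 0.1],
  [0.204, 0.034, 0.536, 0, 0.1],
  [0.204, 0.034, 0.536, 0, 0.1],
  [0.204, 0.034, 0.536, 0, 0.1],
], force=80)

```text
clock: 38.48
position: [0.6102, -0.3329, 0.202]
ee_rot: [0.794, 0.608, 0.0, 0.001]
ft_force: [-0.1, -0.2, 0.7]
grip_width: 0.549
grasp_force: 0.0
```

>>> carry_out([
  [0, 0, 0.3, 0, 0.1],
  [0, 0, 0.6, 0, 0.1],
  [0, 0, 0.674, 0, 0.1],
  [0, 0, 0.674, 0, 0.1],
  [0, 0, 0.674, 0, -0.8],
  [0, 0, 0.674, 0, -0.8],
  [0, 0, 0.674, 0, -0.8],
  [0, 0, 0.674, 0, -0.8],
  [0, 0, 0.674, 0, -0.8],
])

```text
clock: 39.6
position: [0.6109, -0.333, 0.1021]
ee_rot: [0.793, 0.609, 0.001, 0.001]
ft_force: [-1.6, 1.3, 6.7]
grip_width: 0.257
grasp_force: 78.0
```

Run:
```python
from h import *
o=manip.get_obs(); print({k:np.round(o[k],3) for k in ['position','ft_force','grip_width','grasp_force']})
c=look('wrist',['pin_grip'],'w8.png')
# bar, block, knob measured by top camera
t=camera('top'); P=cloud(t)
for n,lo,hi,b in [('bar',.05,.07,(.55,.66,-.2,.1)),('block',.030,.042,(.38,.46,.0,.1))]:
    Q=P[(P[:,2]>lo)&(P[:,2]<hi)&(P[:,0]>b[0])&(P[:,0]<b[1])&(P[:,1]>b[2])&(P[:,1]<b[3])]; r=cv2.minAreaRect((Q[:,:2]*1000).astype(np.float32)); print(n,np.round(r[0],1),np.round(r[1],1),round(r[2],1),np.median(Q[:,2]),len(Q))
```

```text
{'position': array([ 0.611, -0.333,  0.102]), 'ft_force': array([-1.648,  1.279,  6.735]), 'grip_width': np.float64(0.257), 'grasp_force': np.float64(77.99)}
pin_grip [([0.613, -0.325, 0.105], 0.94), ([0.69, -0.313, 0.064], 0.78), ([0.647, -0.409, 0.085], 0.63)]
bar [607.2 -36. ] [243.1  28.3] 72.2 0.06099986960191885 540
block [425.1  50.7] [52.3 49.5] 1.1 0.036158089710826194 237
```

Run:
```python
from h import *
def pt(a,r,off,z,phi=None):
    b=np.radians(a); p=np.array([638.7,66.7])-r*np.array([np.cos(b),np.sin(b)])+off*np.array([np.sin(b),-np.cos(b)])
    return (p[0]/1000,p[1]/1000,z,a if phi is None else phi)
pts=[(0.609,-0.333,0.19,75),pt(73.3,185,45,.19,73),pt(73.3,185,45,.136,73),pt(62,185,18,.136),pt(50,188,18,.136),pt(38,190,18,.137),pt(26,195,18,.138),pt(14,203,18,.139),pt(6,212,19,.14)]
for p in pts: print(np.round(p,4))
plan(*pts)
c=camera('top'); m=outline_of('brush_at',c)
if m: Q=cloud(c,m[0]['region']); print('brush',m[0]['conf'],Q.min(0),Q.max(0))
```

```text
[ 0.609 -0.333  0.19  75.   ]
[ 0.6286 -0.1234  0.19   73.    ]
[ 0.6286 -0.1234  0.136  73.    ]
[ 0.5677 -0.1051  0.136  62.    ]
[ 0.5316 -0.0889  0.136  50.    ]
[ 0.5001 -0.0645  0.137  38.    ]
[ 0.4713 -0.035   0.138  26.    ]
[4.461e-01 1.000e-04 1.390e-01 1.400e+01]
[0.4298 0.0256 0.14   6.    ]
at [ 0.6108 -0.3331  0.102 ] 74.98 t 39.75
[ 0.609 -0.333  0.19  75.   ] -> [-0.003, -0.012, -0.586] -0.001 rows>= 2
[ 0.62864032 -0.12342838  0.19       73.        ] -> [1.0, -0.17, -0.0] 0.048 rows>= 3
[ 0.62864032 -0.12342838  0.19       73.        ] -> [0.382, -0.074, -0.0] 0.019 rows>= 1
[ 0.62864032 -0.12342838  0.136      73.        ] -> [-0.0, -0.0, 0.36] 0.0 rows>= 1
[ 0.56774082 -0.10509579  0.136      62.        ] -> [-0.002, -0.424, -0.0] 0.367 rows>= 2
[ 0.53164473 -0.08888653  0.136      50.        ] -> [-0.018, -0.264, -0.0] 0.4 rows>= 2
[ 0.50005986 -0.06445987  0.137      38.        ] -> [-0.01, -0.266, -0.007] 0.4 rows>= 2
[ 0.47132584 -0.03496067  0.138      26.        ] -> [-0.03, -0.273, -0.007] 0.4 rows>= 2
[4.46084562e-01 1.24532120e-04 1.39000000e-01 1.40000000e+01] -> [-0.049, -0.284, -0.006] 0.4 rows>= 2
[0.4298474  0.02564405 0.14       6.        ] -> [-0.063, -0.191, -0.007] 0.266 rows>= 1
brush 0.71 [ 0.64080112 -0.21582948 -0.00163044] [ 0.84063886 -0.1762095   0.02713756]
```

>>> carry_out([
  [-0.003, -0.012, -0.15, 0, -0.8],
  [-0.003, -0.012, -0.35, 0, -0.8],
  [-0.003, -0.012, -0.586, 0, -0.8],
  [-0.003, -0.012, -0.586, 0, -0.8],
])

```text
clock: 40.35
position: [0.6095, -0.3336, 0.1926]
ee_rot: [0.793, 0.609, 0.002, 0.003]
ft_force: [-0.4, 0.2, -2.7]
grip_width: 0.258
grasp_force: 78.9
```

>>> carry_out([
  [0.2, -0.034, 0, 0, -0.8],
  [0.5, -0.085, 0, 0, -0.8],
  [0.8, -0.136, 0, 0.03, -0.8],
  [1, -0.17, 0, 0.048, -0.8],
])

```text
clock: 40.85
position: [0.6226, -0.1779, 0.1875]
ee_rot: [0.8, 0.599, 0.0, -0.0]
ft_force: [0.0, 0.4, -1.3]
grip_width: 0.254
grasp_force: 78.8
```

>>> carry_out([
  [0.2, -0.04, 0, 0.019, -0.8],
  [0.382, -0.074, 0, 0.019, -0.8],
  [0.382, -0.074, 0, 0.019, -0.8],
  [0.382, -0.074, 0, 0.019, -0.8],
])

```text
clock: 41.35
position: [0.6277, -0.1235, 0.1876]
ee_rot: [0.804, 0.594, -0.0, 0.0]
ft_force: [-0.9, -0.3, -1.4]
grip_width: 0.257
grasp_force: 78.8
```

Run:
```python
from h import *
c=camera('side'); save(c,'s2.png')
cv2.imwrite('pics/s2c.png',cv2.resize(cv2.imread('pics/s2.png')[120:330,200:480],None,fx=2.5,fy=2.5))
plan((0.6286,-0.1234,0.136,73))
```

```text
at [ 0.6276 -0.124   0.1875] 72.9 t 41.4
[ 0.6286 -0.1234  0.136  73.    ] -> [0.006, 0.005, 0.344] -0.003 rows>= 1
```

View pics/s2c.png

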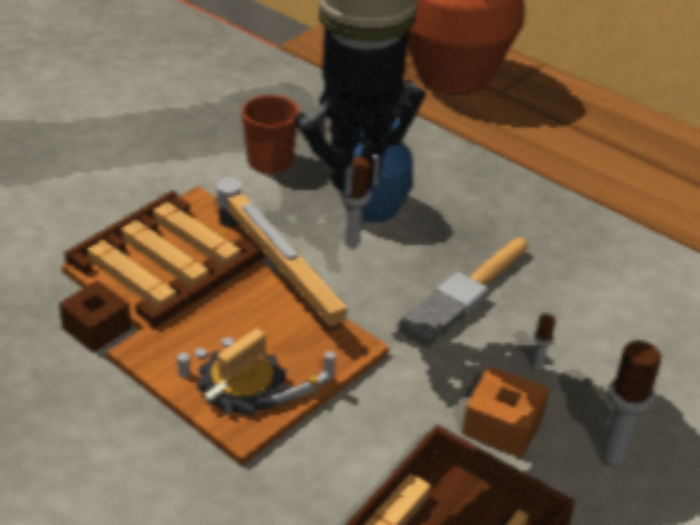

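The side view shows the pin hanging upright beyond the open bar, with all three slats in their bays. Next I'll lower it and sweep the bar round.

>>> carry_out([
  [0.006, 0.005, 0.17, 0, -0.8],
  [0.006, 0.005, 0.34, 0, -0.8],
  [0.006, 0.005, 0.34, 0, -0.8],
])

```text
clock: 41.78
position: [0.6275, -0.123, 0.1346]
ee_rot: [0.804, 0.594, -0.001, -0.001]
ft_force: [0.1, -0.2, -1.2]
grip_width: 0.255
grasp_force: 78.8
```

>>> carry_out([
  [0, -0.1, 0, 0.09, -0.8],
  [0, -0.2, 0, 0.18, -0.8],
  [0, -0.3, 0, 0.27, -0.8],
  [0, -0.424, 0, 0.367, -0.8],
  [0, -0.424, 0, 0.367, -0.8],
])

```text
clock: 42.4
position: [0.5681, -0.104, 0.1377]
ee_rot: [0.857, 0.515, 0.001, 0.0]
ft_force: [1.1, -1.5, -1.1]
grip_width: 0.258
grasp_force: 79.1
```

>>> carry_out([
  [-0.005, -0.09, 0, 0.13, -0.8],
  [-0.01, -0.18, 0, 0.27, -0.8],
  [-0.018, -0.264, 0, 0.4, -0.8],
  [-0.018, -0.264, 0, 0.4, -0.8],
])

```text
clock: 42.9
position: [0.5326, -0.0876, 0.1372]
ee_rot: [0.906, 0.423, 0.001, 0.0]
ft_force: [0.9, -0.7, -0.8]
grip_width: 0.253
grasp_force: 79.2
```

Run:
```python
from h import *
c=camera('side'); save(c,'s3.png')
def pt(a,r,off,z,phi=None):
    b=np.radians(a); p=np.array([638.7,66.7])-r*np.array([np.cos(b),np.sin(b)])+off*np.array([np.sin(b),-np.cos(b)])
    return (p[0]/1000,p[1]/1000,z,a if phi is None else phi)
plan(pt(38,190,18,.137),pt(26,195,18,.138),pt(14,203,18,.139),pt(6,212,19,.14))
for n in ['top','wrist']:
  t=camera(n); P=cloud(t)
  Q=P[(P[:,2]>.05)&(P[:,2]<.066)&(P[:,0]>.45)&(P[:,0]<.66)&(P[:,1]>-.15)&(P[:,1]<.1)]; r=cv2.minAreaRect((Q[:,:2]*1000).astype(np.float32)); print('bar',np.round(r[0],1),np.round(r[1],1),round(r[2],1))
```

```text
at [ 0.5329 -0.0878  0.1371] 50.08 t 42.95
[ 0.50005986 -0.06445987  0.137      38.        ] -> [-0.021, -0.268, 0.001] 0.403 rows>= 2
[ 0.47132584 -0.03496067  0.138      26.        ] -> [-0.03, -0.272, -0.007] 0.4 rows>= 2
[4.46084562e-01 1.24532120e-04 1.39000000e-01 1.40000000e+01] -> [-0.049, -0.284, -0.006] 0.4 rows>= 2
[0.4298474  0.02564405 0.14       6.        ] -> [-0.064, -0.192, -0.007] 0.266 rows>= 1
bar [596.7  19.7] [155.7  26.4] 47.9
bar [555.5 -43.7] [142.8  36. ] 49.5
```

The bar follows (angle about 49°), with about 1.5 N on the tool. Continuing.

>>> carry_out([
  [-0.007, -0.09, 0, 0.13, -0.8],
  [-0.014, -0.18, 0, 0.27, -0.8],
  [-0.021, -0.268, 0, 0.4, -0.8],
  [-0.021, -0.268, 0, 0.4, -0.8],
])

```text
clock: 43.55
position: [0.4993, -0.0637, 0.1365]
ee_rot: [0.945, 0.326, 0.0, -0.0]
ft_force: [1.6, -1.1, -3.2]
grip_width: 0.264
grasp_force: 79.2
```

>>> carry_out([
  [-0.01, -0.09, 0, 0.13, -0.8],
  [-0.02, -0.18, 0, 0.27, -0.8],
  [-0.03, -0.272, -0.007, 0.4, -0.8],
  [-0.03, -0.272, -0.007, 0.4, -0.8],
])

```text
clock: 44.05
position: [0.4709, -0.0344, 0.1376]
ee_rot: [0.974, 0.226, 0.0, -0.0]
ft_force: [0.5, -2.5, -1.9]
grip_width: 0.258
grasp_force: 79.3
```

>>> carry_out([
  [-0.016, -0.09, 0, 0.13, -0.8],
  [-0.032, -0.18, 0, 0.27, -0.8],
  [-0.049, -0.284, -0.006, 0.4, -0.8],
  [-0.049, -0.284, -0.006, 0.4, -0.8],
  [-0.049, -0.284, -0.006, 0.4, -0.8],
])

```text
clock: 44.68
position: [0.4458, -0.0003, 0.1384]
ee_rot: [0.992, 0.123, 0.0, 0.0]
ft_force: [1.1, -3.6, -0.3]
grip_width: 0.258
grasp_force: 79.3
```

Run:
```python
from h import *
o=manip.get_obs(); print(np.round(o['ft_force'],1))
c=camera('wrist'); save(c,'w9.png')
t=camera('top'); s=camera('side'); save(s,'s4.png')
for q,cc in (('wrist',c),('top',t),('side',s)):
  P=cloud(cc); Q=P[(P[:,2]>.031)&(P[:,2]<.041)&(abs(P[:,0]-.4243)<.035)&(abs(P[:,1]-.049)<.035)]
  if len(Q)>30: r=cv2.minAreaRect((Q[:,:2]*1000).astype(np.float32)); print(q,'block',np.round(r[0],1),np.round(r[1],1),round(r[2],1),len(Q))
plan((0.4298,0.0256,0.14,6))
```

```text
[ 1.1 -3.6 -0.3]
wrist block [423.4  48.5] [51.4 52.9] 88.7 4660
side block [424.1  46. ] [55.6 61.4] 0.6 204
at [ 0.4457 -0.      0.1383] 13.99 t 44.83
[0.4298 0.0256 0.14   6.    ] -> [-0.061, -0.191, -0.011] 0.266 rows>= 1
```

View pics/w9.png

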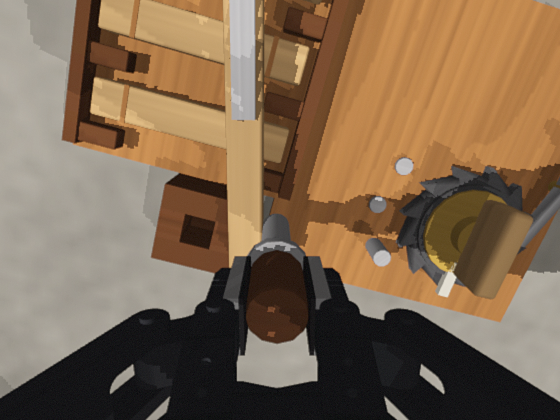

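The wrist view shows the hole in the block at (197,232), the bar pushed by the shank at (276,225), and the handle top at (277,290). I'll measure the hole mouth and the pin axis.

```bash
cat >> h.py <<'E'
def hole(c,approx,z=.036):
    d=c['depth']; P=np.full(d.shape+(3,),np.nan); P[d>0]=cloud(c)
    f=foc(c);R=np.asarray(c['R']);o=-R.T@np.asarray(c['t'])
    v,u=np.mgrid[0:420,0:560]; D=np.stack([(u-c['cx'])/f,(v-c['cy'])/f,np.ones(u.shape)],-1)@R
    G=o+D*((z-o[2])/D[...,2])[...,None]
    m=(abs(G[...,0]-approx[0])<.02)&(abs(G[...,1]-approx[1])<.02)&(P[...,2]<z-.005)
    Q=(G[m][:,:2]*1000).astype(np.float32); r=cv2.minAreaRect(Q); print('hole',np.round(r[0],1),np.round(r[1],1),round(r[2],1),len(Q)); 
    return np.array(r[0])
def pinfit(c,tcp,dz=.008):
    P=cloud(c); Q=P[(np.hypot(P[:,0]-tcp[0],P[:,1]-tcp[1])<.02)&(abs(P[:,2]-(tcp[2]+dz))<.004)]
    q=(Q[:,:2]*1000).astype(np.float32); print('pin top z',np.median(Q[:,2]),'circ',cv2.minEnclosingCircle(q),np.round(q.mean(0),1),'tcp',np.round(tcp,4))
    r=np.array([1,0])
    for lo in np.arange(.04,.11,.01):
        S=P[(np.hypot(P[:,0]-tcp[0],P[:,1]-tcp[1])<.03)&(P[:,2]>lo)&(P[:,2]<lo+.01)]
        if len(S)>5: print('shank',round(lo,3),np.round(S[:,:2].mean(0)*1000,1),len(S))
E
python3 - <<'E'
from h import *
c=camera('wrist'); o=manip.get_obs(); hole(c,(.4234,.0485)); pinfit(c,o['position'])
E
```

```text
hole [424.6  47.7] [19.3 18.3] 89.0 791
pin top z 0.14501575124724972 circ ((448.5994873046875, 0.5152002573013306), 18.870433807373047) [446.4   0.7] tcp [4.456e-01 1.000e-04 1.383e-01]
shank 0.04 [454.1   5.9] 63
shank 0.05 [446.9  18. ] 2068
shank 0.06 [448.5   7.9] 230
shank 0.07 [449.9   2.2] 175
shank 0.08 [450.7   2.4] 85
shank 0.1 [454.4   2.9] 737
shank 0.11 [453.3   2.9] 470
```

Run:
```python
from h import *
plan((0.4298,0.0256,0.14,6),(0.4239,0.0475,0.14,-1.2))
```

```text
at [4.456e-01 1.000e-04 1.383e-01] 13.98 t 44.88
[0.4298 0.0256 0.14   6.    ] -> [-0.061, -0.19, -0.011] 0.266 rows>= 1
[ 0.4239  0.0475  0.14   -1.2   ] -> [-0.024, -0.149, -0.0] 0.24 rows>= 1
```

>>> carry_out([
  [-0.03, -0.095, -0.011, 0.13, -0.8],
  [-0.061, -0.19, -0.011, 0.266, -0.8],
  [-0.061, -0.19, -0.011, 0.266, -0.8],
])

```text
clock: 45.25
position: [0.4292, 0.0266, 0.1398]
ee_rot: [0.999, 0.053, -0.0, -0.0]
ft_force: [0.2, -3.1, -1.4]
grip_width: 0.259
grasp_force: 79.3
```

>>> carry_out([
  [-0.012, -0.075, 0, 0.12, -0.8],
  [-0.024, -0.149, 0, 0.24, -0.8],
  [-0.024, -0.149, 0, 0.24, -0.8],
  [-0.024, -0.149, 0, 0.24, -0.8],
])

```text
clock: 45.75
position: [0.4238, 0.0472, 0.1399]
ee_rot: [1.0, -0.01, -0.0, 0.0]
ft_force: [0.7, -2.6, 0.3]
grip_width: 0.255
grasp_force: 79.3
```

Run:
```python
from h import *
c=camera('wrist'); save(c,'w10.png'); o=manip.get_obs(); print(np.round(o['ft_force'],1)); hole(c,(.4246,.0477)); pinfit(c,o['position'])
P=cloud(c); Q=P[(P[:,2]>.052)&(P[:,2]<.066)&(P[:,0]>.44)&(P[:,0]<.62)&(P[:,1]>0.03)&(P[:,1]<.12)]; print('bar',cv2.minAreaRect((Q[:,:2]*1000).astype(np.float32)))
plan((0.4239,0.0473,0.125,-1.2))
```

```text
[ 1.1 -3.  -1.6]
hole [424.3  47.4] [18.  18.1] 88.9 431
pin top z 0.1465604350614804 circ ((426.5100402832031, 46.90076446533203), 18.98103141784668) [424.5  47.6] tcp [0.4237 0.0473 0.1399]
shank 0.04 [435.4  52.1] 61
shank 0.05 [429.6  64.2] 2036
shank 0.06 [428.2  53.6] 214
shank 0.07 [428.5  48. ] 176
shank 0.08 [429.   48.1] 117
shank 0.1 [433.7  47.4] 250
shank 0.11 [432.2  47.7] 840
bar ((491.98577880859375, 65.70773315429688), (20.28598976135254, 103.88873291015625), 89.52715301513672)
at [0.4237 0.0473 0.1399] -1.15 t 45.8
[ 0.4239  0.0473  0.125  -1.2   ] -> [0.001, -0.0, 0.099] 0.002 rows>= 1
```

View pics/w10.png

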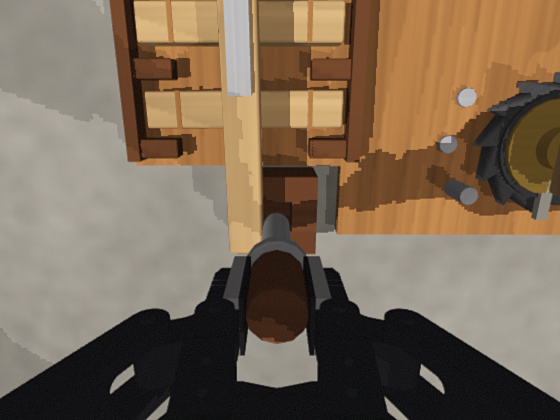

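The bar is closed and the shank is over the hole at (276,222), so I'll lower it in steps.

>>> carry_out([
  [0.001, 0, 0.04, 0, -0.8],
  [0.001, 0, 0.08, 0, -0.8],
  [0.001, 0, 0.11, 0, -0.8],
  [0.001, 0, 0.11, 0, -0.8],
])

```text
clock: 46.3
position: [0.4233, 0.0478, 0.1228]
ee_rot: [1.0, -0.01, -0.0, 0.0]
ft_force: [0.5, -3.2, -3.9]
grip_width: 0.253
grasp_force: 79.3
```

>>> carry_out([
  [0, 0, 0.05, 0, -0.8],
  [0, 0, 0.1, 0, -0.8],
  [0, 0, 0.145, 0, -0.8],
  [0, 0, 0.145, 0, -0.8],
  [0, 0, 0.145, 0, -0.8],
])

```text
clock: 46.92
position: [0.4234, 0.0479, 0.1015]
ee_rot: [1.0, -0.011, -0.0, 0.0]
ft_force: [-0.3, -2.7, -2.9]
grip_width: 0.258
grasp_force: 79.3
```

>>> carry_out([
  [0, 0, 0.012, 0, -0.8],
  [0, 0, 0.018, 0, -0.8],
  [0, 0, 0.018, 0, -0.8],
  [0, 0, 0.018, 0, -0.3],
  [0, 0, 0.018, 0, -0.1],
  [0, 0, 0.018, 0, 0],
  [0, 0, 0.018, 0, 0],
])

```text
clock: 47.8
position: [0.4237, 0.0482, 0.099]
ee_rot: [1.0, -0.01, 0.0, -0.0]
ft_force: [0.7, 0.9, -0.2]
grip_width: 0.497
grasp_force: 0.0
```

>>> carry_out([
  [0, 0, -0.15, 0, 0],
  [0, 0, -0.4, 0, 0],
  [0, 0, -0.7, 0, 0],
  [0, 0, -0.7, 0, 0],
])

```text
clock: 48.3
position: [0.4253, 0.0485, 0.2068]
ee_rot: [1.0, -0.011, 0.002, -0.002]
ft_force: [-0.4, -0.1, -0.8]
grip_width: 0.5
grasp_force: 0.0
```

Run:
```python
from h import *
c=camera('wrist'); save(c,'w11.png'); P=cloud(c)
Q=P[(np.hypot(P[:,0]-.424,P[:,1]-.047)<.02)&(P[:,2]>.085)&(P[:,2]<.14)]; print('pin top',np.round(np.percentile(Q[:,2],[50,95]),4),np.round(Q.mean(0),4),len(Q))
Q=P[(P[:,2]>.052)&(P[:,2]<.066)&(P[:,0]>.44)&(P[:,0]<.62)&(P[:,1]>0.02)&(P[:,1]<.12)]; print('bar',cv2.minAreaRect((Q[:,:2]*1000).astype(np.float32)))
Q=P[(P[:,2]>.062)&(P[:,2]<.074)&(abs(P[:,0]-.463)<.05)&(abs(P[:,1]+.127)<.05)]
if len(Q)>20: print('knob',cv2.minAreaRect((Q[:,:2]*1000).astype(np.float32)),len(Q))
t=camera('top'); P=cloud(t); Q=P[(P[:,2]>.060)&(P[:,2]<.076)&(abs(P[:,0]-.463)<.05)&(abs(P[:,1]+.127)<.05)]; print('knob top',cv2.minAreaRect((Q[:,:2]*1000).astype(np.float32)),len(Q),Q.mean(0))
plan((0.464,-0.127,0.17,-1.2))
```

```text
pin top [0.1054 0.1068] [0.4245 0.0458 0.1034] 1224
bar ((500.7618408203125, 64.17391204833984), (121.54022216796875, 20.170719146728516), 0.11934342980384827)
knob ((463.4091796875, -125.89690399169922), (15.302698135375977, 53.177974700927734), 88.73345947265625) 1831
knob top ((465.8551330566406, -123.92706298828125), (12.798297882080078, 51.688961029052734), 89.82827758789062) 87 [ 0.46554007 -0.12392765  0.06979926]
at [0.4237 0.0482 0.2039] -1.19 t 48.4
[ 0.464 -0.127  0.17  -1.2  ] -> [0.252, 1.0, 0.194] 0.0 rows>= 3
[ 0.464 -0.127  0.17  -1.2  ] -> [0.041, 0.162, 0.032] 0.0 rows>= 1
```

View pics/w11.png

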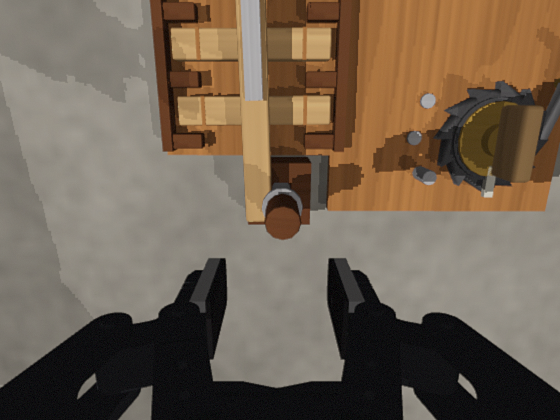

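The pin is fully in (handle top 0.107 m) and the bar is held against it. Next is the knob. The turn goes clockwise, so I'll first turn the hand to the far side of its joint range.

Run:
```python
from h import *
print(np.round(manip.get_obs()['joint_pos'],2))
plan((0.44,-0.04,0.2,58.8),(0.4638,-0.1255,0.17,118.8),(0.4638,-0.1255,0.13,178.8))
```

```text
[-0.93 -0.14  0.67  2.05  0.09  1.2  -1.89]
at [0.4237 0.0482 0.2039] -1.19 t 48.4
[ 4.40e-01 -4.00e-02  2.00e-01  5.88e+01] -> [0.061, 0.293, 0.013] -1.0 rows>= 3
[ 4.40e-01 -4.00e-02  2.00e-01  5.88e+01] -> [-0.094, 0.283, 0.013] -1.0 rows>= 3
[  0.4638  -0.1255   0.17   118.8   ] -> [-0.203, 0.216, 0.1] -1.0 rows>= 3
[  0.4638  -0.1255   0.17   118.8   ] -> [-0.283, 0.085, 0.1] -1.0 rows>= 3
[ 4.638e-01 -1.255e-01  1.300e-01  1.788e+02] -> [-0.0, -0.0, 0.133] -1.0 rows>= 3
[ 4.638e-01 -1.255e-01  1.300e-01  1.788e+02] -> [-0.0, -0.0, 0.133] -1.0 rows>= 3
```

>>> carry_out([
  [0.06, 0.1, 0, -0.33, 0.1],
  [0.061, 0.2, 0, -0.66, 0.1],
  [0.061, 0.293, 0.013, -1, 0.1],
  [0.061, 0.293, 0.013, -1, 0.1],
], force=60)

```text
clock: 48.9
position: [0.4312, 0.0032, 0.2009]
ee_rot: [0.969, 0.247, -0.001, 0.0]
ft_force: [-0.4, 0.7, 0.2]
grip_width: 0.549
grasp_force: 0.0
```

>>> carry_out([
  [-0.03, 0.09, 0, -0.33, 0.1],
  [-0.06, 0.18, 0, -0.66, 0.1],
  [-0.094, 0.283, 0.013, -1, 0.1],
  [-0.094, 0.283, 0.013, -1, 0.1],
])

```text
clock: 49.4
position: [0.4398, -0.0402, 0.1996]
ee_rot: [0.873, 0.488, -0.0, -0.0]
ft_force: [0.6, 0.3, -0.6]
grip_width: 0.549
grasp_force: 0.0
```

>>> carry_out([
  [-0.07, 0.07, 0, -0.33, 0.1],
  [-0.14, 0.14, 0.05, -0.66, 0.1],
  [-0.203, 0.216, 0.1, -1, 0.1],
  [-0.203, 0.216, 0.1, -1, 0.1],
])

```text
clock: 49.9
position: [0.4516, -0.0825, 0.1845]
ee_rot: [0.717, 0.697, -0.001, -0.0]
ft_force: [0.7, 1.4, 0.6]
grip_width: 0.551
grasp_force: 0.0
```

>>> carry_out([
  [-0.09, 0.03, 0, -0.33, 0.1],
  [-0.18, 0.06, 0.05, -0.66, 0.1],
  [-0.283, 0.085, 0.1, -1, 0.1],
  [-0.283, 0.085, 0.1, -1, 0.1],
])

```text
clock: 50.4
position: [0.4634, -0.1254, 0.1696]
ee_rot: [0.513, 0.858, -0.001, -0.001]
ft_force: [-0.1, -0.3, -0.7]
grip_width: 0.548
grasp_force: 0.0
```

>>> carry_out([
  [0, 0, 0.04, -0.33, 0.1],
  [0, 0, 0.08, -0.66, 0.1],
  [0, 0, 0.133, -1, 0.1],
  [0, 0, 0.133, -1, 0.1],
])

```text
clock: 50.9
position: [0.4635, -0.1243, 0.15]
ee_rot: [0.273, 0.962, 0.0, -0.001]
ft_force: [0.1, -0.1, 0.8]
grip_width: 0.552
grasp_force: 0.0
```

>>> carry_out([
  [0, 0, 0.04, -0.33, 0.1],
  [0, 0, 0.08, -0.66, 0.1],
  [0, 0, 0.133, -1, 0.1],
  [0, 0, 0.133, -1, 0.1],
  [0, 0, 0.133, -1, 0.1],
])

```text
clock: 51.52
position: [0.464, -0.1253, 0.1307]
ee_rot: [0.015, 1.0, 0.0, 0.0]
ft_force: [0.2, -0.0, 0.2]
grip_width: 0.549
grasp_force: 0.0
```

Run:
```python
from h import *
print(np.round(manip.get_obs()['joint_pos'],2))
c=camera('wrist'); P=cloud(c)
Q=P[(P[:,2]>.063)&(P[:,2]<.073)&(abs(P[:,0]-.463)<.035)&(abs(P[:,1]+.1255)<.025)]
print('knob',cv2.minAreaRect((Q[:,:2]*1000).astype(np.float32)),len(Q))
plan((0.4638,-0.1255,0.066,178.8))
```

```text
[-0.72  0.17  0.98  2.02 -0.17  1.03  1.87]
knob ((463.11163330078125, -127.18846130371094), (13.720712661743164, 53.29192352294922), 88.61015319824219) 2410
at [ 0.464  -0.1254  0.1306] 178.41 t 51.58
[ 4.638e-01 -1.255e-01  6.600e-02  1.788e+02] -> [0.002, -0.001, 0.431] -0.013 rows>= 2
```

>>> carry_out([
  [0.002, 0.005, 0.2, 0, 0.1],
  [0.002, 0.005, 0.35, 0, 0],
  [0.002, 0.005, 0.425, 0, 0],
  [0.002, 0.005, 0.425, 0, 0],
  [0.002, 0.005, 0.425, 0, -0.95],
  [0.002, 0.005, 0.425, 0, -0.95],
  [0.002, 0.005, 0.425, 0, -0.95],
  [0.002, 0.005, 0.425, 0, -0.95],
  [0.002, 0.005, 0.425, 0, -0.95],
])

```text
clock: 52.7
position: [0.4641, -0.1271, 0.0675]
ee_rot: [0.012, 1.0, -0.001, 0.001]
ft_force: [-0.7, -9.0, 2.9]
grip_width: 0.148
grasp_force: 60.2
```

Run:
```python
from h import *
o=manip.get_obs(); print(np.round(o['torque'],2),np.round(o['ft_force'],1))
plan((0.464,-0.1262,0.068,178.4))
```

```text
[-1.6   0.24  0.08] [-0.7 -9.   2.9]
at [ 0.4641 -0.1271  0.0675] 178.67 t 52.7
[ 4.640e-01 -1.262e-01  6.800e-02  1.784e+02] -> [0.001, 0.006, -0.003] 0.009 rows>= 1
```

>>> carry_out([
  [0, -0.008, 0, 0, -0.95],
  [0, -0.008, 0, 0.2, -0.95],
  [0, -0.008, 0, 0.4, -0.95],
  [0, -0.008, 0, 0.6, -0.95],
  [0, -0.008, 0, 0.8, -0.95],
  [0, -0.008, 0, 1, -0.95],
  [0, -0.008, 0, 1, -0.95],
])

```text
clock: 53.58
position: [0.4641, -0.1271, 0.0675]
ee_rot: [0.27, 0.963, -0.0, 0.001]
ft_force: [-2.5, -4.1, 7.0]
grip_width: 0.155
grasp_force: 60.7
```

Run:
```python
from h import *
o=manip.get_obs(); print(np.round(o['torque'],2),np.round(o['ft_force'],1),np.round(o['joint_pos'],2))
plan((0.464,-0.128,0.068,112))
```

```text
[-0.66  0.32  0.1 ] [-2.5 -4.1  7. ] [-0.73  0.36  1.03  2.07 -0.38  0.92  1.54]
at [ 0.4641 -0.1271  0.0675] 148.64 t 53.58
[ 4.64e-01 -1.28e-01  6.80e-02  1.12e+02] -> [-0.002, -0.004, -0.003] 1.0 rows>= 3
[ 4.64e-01 -1.28e-01  6.80e-02  1.12e+02] -> [-0.001, -0.001, -0.0] 0.221 rows>= 1
```

>>> carry_out([
  [0, 0, 0, 0.2, -0.95],
  [0, 0, 0, 0.4, -0.95],
  [0, 0, 0, 0.6, -0.95],
  [0, 0, 0, 0.8, -0.95],
  [0, 0, 0, 1, -0.95],
  [0, 0, 0, 1, -0.95],
])

```text
clock: 54.32
position: [0.4643, -0.127, 0.0675]
ee_rot: [0.51, 0.86, 0.0, 0.001]
ft_force: [-1.0, -3.2, 6.6]
grip_width: 0.149
grasp_force: 60.7
```

>>> carry_out([
  [0, 0, 0, 0.15, -0.95],
  [0, 0, 0, 0.25, -0.95],
  [0, 0, 0, 0.25, -0.95],
  [0, 0, 0, 0.25, -0.95],
])

```text
clock: 54.82
position: [0.4643, -0.127, 0.0675]
ee_rot: [0.565, 0.825, 0.0, 0.001]
ft_force: [-0.4, -4.0, 4.7]
grip_width: 0.153
grasp_force: 60.7
```

Run:
```python
from h import *
o=manip.get_obs(); print(np.round(o['torque'],2),np.round(o['ft_force'],1),round(yaw(o['ee_rot']),2))
c=camera('wrist'); save(c,'w12.png'); P=cloud(c)
Q=P[(P[:,2]>.066)&(P[:,2]<.073)&(np.hypot(P[:,0]-.464,P[:,1]+.127)<.032)]
print('knob',cv2.minAreaRect((Q[:,:2]*1000).astype(np.float32)),len(Q))
```

```text
[-0.78  0.13  0.14] [-0.4 -4.   4.7] 111.25
knob ((460.86334228515625, -126.55038452148438), (52.68283462524414, 36.8486442565918), 88.02877807617188) 5342
```

View pics/w12.png

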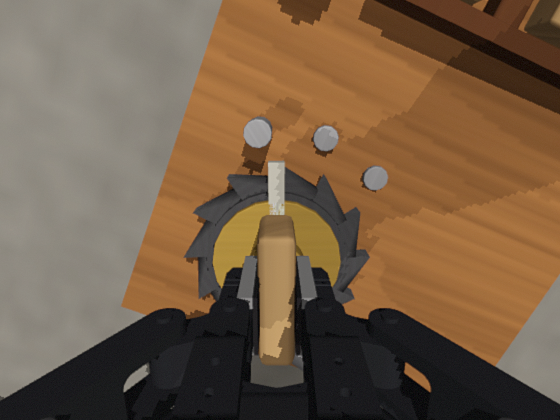

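The pointer at (276,175) has passed the tall post at (258,133) by a few degrees, so I'll let go and lift.

>>> carry_out([
  [0, 0, 0, 0, -0.3],
  [0, 0, 0, 0, 0.1],
  [0, 0, 0, 0, 0.1],
  [0, 0, 0, 0, 0.1],
])

```text
clock: 55.38
position: [0.4635, -0.1259, 0.0664]
ee_rot: [0.564, 0.826, 0.0, -0.0]
ft_force: [-1.0, -0.1, 0.4]
grip_width: 0.551
grasp_force: 0.0
```

>>> carry_out([
  [0, 0, -0.3, 0, 0.1],
  [0, 0, -0.7, 0, 0.1],
  [0, 0, -1, 0, 0.1],
  [0, 0, -1, 0, 0.1],
  [0, 0, -1, 0, 0.1],
])

```text
clock: 56.0
position: [0.4632, -0.1253, 0.2158]
ee_rot: [0.564, 0.826, 0.001, -0.001]
ft_force: [-0.5, 0.2, 0.0]
grip_width: 0.545
grasp_force: 0.0
```

Run:
```python
from h import *
c=camera('wrist'); save(c,'w13.png'); P=cloud(c)
Q=P[(P[:,2]>.064)&(P[:,2]<.074)&(np.hypot(P[:,0]-.464,P[:,1]+.127)<.032)]
print('knob',cv2.minAreaRect((Q[:,:2]*1000).astype(np.float32)),len(Q))
s=camera('side'); save(s,'s5.png'); t=camera('top'); save(t,'t5.png')
a=cv2.imread('pics/w13.png'); b=cv2.resize(cv2.imread('pics/s5.png')[130:380,200:480],(376,336)); b2=cv2.resize(cv2.imread('pics/t5.png')[100:300,130:460],(376,228))
o=np.zeros((564,776,3),np.uint8); o[:300,:400]=cv2.resize(a,(400,300)); o[:336,400:776]=b; o[336:564,400:776]=b2; cv2.imwrite('pics/f.png',o)
```

```text
knob ((463.496337890625, -126.82460021972656), (13.94413948059082, 53.60639572143555), 28.969499588012695) 1240
```

View pics/f.png

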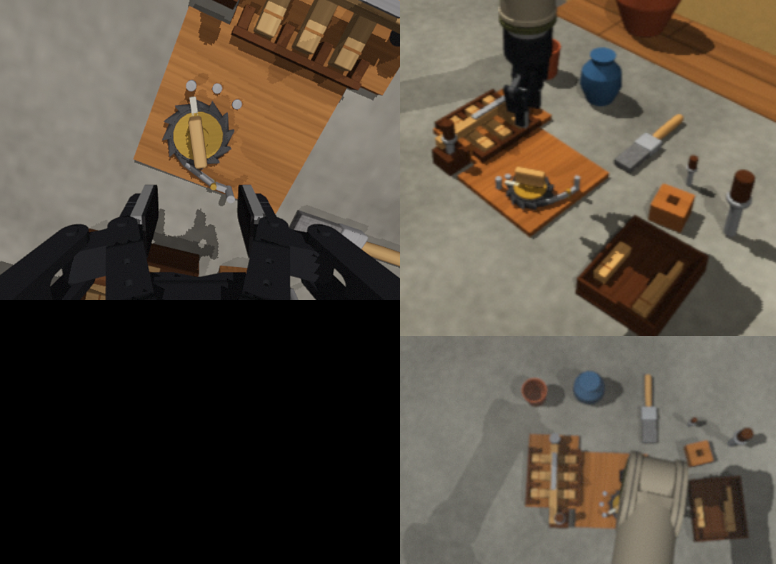

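The knob bar now lies at 119°, which is the 2nd tooth at the post. The pin and bar are in place, and the tray holds both faulty pieces. One last check of the slats in their bays, then I hand in.

Run:
```python
from h import *
c=camera('top'); P=cloud(c); ok=True
for b in (-48,0,48):
    for y in (-35,35):
        x0,y0=.5388+b/1000,.069+y/1000-b*2.1e-5
        Q=P[(abs(P[:,0]-x0-.001)<.014)&(abs(P[:,1]-y0-.002)<.02)]; T=Q[(Q[:,2]>.024)&(Q[:,2]<.038)]
        print(b,y,np.round(np.median(T[:,2]),4) if len(T) else None,np.round((T[:,0].max()+T[:,0].min())/2-x0,4) if len(T) else None,len(T),len(Q)); ok&=len(T)>15
print(ok)
if ok: print(ticket.hand_in())
```

```text
-48 -35 0.0304 0.001 88 109
-48 35 0.0309 0.0018 89 113
0 -35 0.0299 0.0016 88 106
0 35 0.0304 0.0035 92 114
48 -35 0.0301 0.0012 96 112
48 35 0.0309 0.0029 90 117
True
the job is handed in; nothing more can be done
None
```

I handed the job in after about 56 s of robot time: three sound slats in their bays, the short and chipped ones in the scrap tray, the bar pinned shut, and the wheel resting on the 2nd tooth at the marker post; cup, jar and brush untouched.

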